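# Clamp a honey jar in a ratchet jar vise and hold it

### The job

Clamp the honey jar in the jar vise so that its tight lid can be twisted off: first slide the yellow lock catch all the way out to its end stop, then pump the red trigger against the black post, letting it spring back between squeezes, until the jaw holds the jar against the rear stop with the rubber cushion about half pressed in, never so hard that the cushion bottoms out. Move the jaw only with the trigger, do not touch or tip the jar, and leave the other things on the worktop where they are. Finish while still squeezing the trigger, keeping the jar gently clamped.

Things in the scene. Friction and masses are not known exactly. Their poses are not given: they have to be found in the camera images.
- jar_vise: Grey bench vise for jars, fixed to the worktop. Origin on the worktop, under the middle of the squeeze grip; z up, +y the clamping direction (to jar and stop), -x the side of the lock catch. Base plate x +-45, y -60 to 245, z 10 mm. Fixed black post x +-16, y 17 to 33, top z 136 mm. Grey housing y 10 to 62, z to 72 mm. The jaw's steel toothed bar sticks out behind, to y -105 mm, z 36 to 52
- squeeze_mid (a point): Fixed point of the vise, z 115 mm, halfway between the outer faces of the resting trigger and the post (33 mm either way along the vise's y): a gripper takes both between its fingers here from above, closing along y. Width over both: 66 mm at rest, 42 mm fully squeezed. Other parts within 60 mm are under 87 mm high. The post does not move, so the hand follows towards +y by half the closing
- trigger: Red paddle, 32 mm wide, 12 thick, top z 136 mm, sliding to the vise's +y. Origin on its front face at worktop height: vise y = -21 mm at rest, +3 fully squeezed. A spring returns it (2.3 to 4.4 N). Its pawl pushes the jaw one to one after 0 to 8 mm of lost motion (8 mm teeth); on the way back it clicks over and the jaw stays. Blocked after a few mm until the catch is about 30 mm out
- catch (a joint): Yellow lock catch: its travel out along the vise's -x, in m, 0 = fully in (locked), 0.040 = fully out at its end stop (trigger free). Starts between 0 and 0.012. It resists with about 1.5 N and stays where it is left
- catch_knob (a point): Point in the catch's upright yellow knob, 12 mm below its flat top (top z 57 mm). The knob is 20 mm along the vise's x and 24 mm along its y: pinch it across y from above and draw it along the vise's -x, or push it. Between knob and vise, 19 to 25 mm on the +x side of the point, stands the catch's own arm, 83 mm high and 34 mm wide
- jaw: Moving jaw with its toothed bar: grey plate 60 mm wide, top z 76 mm, sliding along the vise's y on a stiff guide (3 N). Its origin (at worktop height) is at vise y = 60 to 85 mm at the start. It may creep back when the trigger is let go under load. It carries the cushion. With the jar against the stop the unpressed cushion touches it when the jaw's origin is at vise y = 122 mm
- pad_face (a point): Middle of the flat front face of the jaw's rubber cushion, 47 mm above the worktop, 25 mm in front of the jaw's origin along the vise's y while the cushion is not pressed. The rubber pad is 56 x 52 mm, with an orange neck behind it that shows how far it is pressed in
- cushion (a joint): How far the spring-loaded cushion is pressed into the jaw, in m: 0 = not loaded, 0.014 = bottomed out. 1.3 N per mm
- stop: Fixed rear stop of the vise, grey with a rubber face 70 mm wide; the face stands at y = 209 mm of the vise, its origin 5 mm behind the face and 10 mm above the worktop
- honey_jar: Honey jar with white lid, 58 x 62 x 99 mm (62 along the vise's y), about 0.44 kg, standing loose on the polished plate (z 11 mm) 2 to 12 mm in front of the rear stop. Origin: centre of its underside. Fragile
- teapot: Bystander: small dark iron teapot with bail handle, 109 x 130 x 120 mm. Origin: centre of its underside
- spice_b: Bystander: spice jar with dark cap, 44 mm wide, 105 mm high. Origin: centre of its underside
- pepper_mill: Bystander: small turned mill, 29 mm wide, 97 mm high. Origin: centre of its underside
There are look-alikes about, which are no part of the job. Leave any orange or turquoise look-alike of the honey_jar alone.

How it is judged:
By the outcome, as a careful person would: the job done as asked, in the order asked, and still so for the second after the job is handed in, while the arm keeps its last pose, push and grip.
It also fails if it takes over 72 s, if anything falls off the work surface, if the arm or the gripper's body presses on something with over 40 N, if the wrist force passes 120 N, or if a joint passes its speed limit or range.

### The arm

A 6-joint arm with a two-finger parallel gripper is mounted at the origin on a cart in front of the work surface, level with it; the furniture and walls round the work are solid. World frame = base frame: x ahead of the robot, y to its left, z up, the work surface at z = 0. Lengths are in m, angles in rad, forces in N, time in s.
With the tool pointing down it reaches from about 0.3 to 0.875 m from the base axis. Payload 6.4 kg.
Tool frame: the origin (TCP) lies at the very end of the fingers, on their centre line; the grasp point (between the pads) lies 19 mm behind it; x points along the fingers, y is the direction in which the jaws open and shut, and the axes are right-handed (so a half turn about x gives the same grasp; the last joint's range is limited). The gripper opens to 88 mm and grips with 3 to 60 N. Pads are 18 mm wide; open, the fingers measure 123 mm over their backs; the gripper's body (75 mm by 187 mm) begins 45 mm behind the grasp point.
Start: joints at [0.972, 0.181, 1.607, -0, 1.354, -0.206], TCP at [0.22, 0.531, 0.239] pointing down, gripper open.
Joint ranges: [-2.99, 2.99], [-0.89, 2.07], [0.3, 2.58], [-1.14, 4.28], [0, 2.63], [-3.12, 3.12]. Speed limits (rad/s): [2.57, 2.57, 3.01, 3.14, 3.14, 3.14].

### API

Orientations are given as a unit quaternion [w, x, y, z].
In Python, from plant import readout, read_camera, get_calibration, ticket gives the robot as it stands.
- The arm moves only by the tool apply_moves, never from a script. Its argument "plan" is a list of rows, each a list of 7 numbers: the opening, from -1 (shut) to 1 (fully open), then the shift along the tool's x, y, z in mm, then the turn, a rotation vector about the tool's x, y, z in degrees. A call has exactly 5 rows; each row shifts and turns the pose as measured when the row begins, along the tool's axes as they then stand; what a row does not reach is not made up. A row lasts 1/12 s, in which the tool goes at most 41.7 mm and 7.16 degrees, less where a joint would pass 70% of its speed; a pose out of reach is approached as far as the arm can. A call with a gripper value outside its range is refused whole. The fingers move at their own pace and stop on an object; "newtons" is the grip in N (left out, the last holds). Time passes only in rows, so rows that do not move let the fingers close, or fill a call up. It gives the time, the measured TCP pose, the force and the opening at its end, in the units of the state.
- readout.read_state(): the state, without advancing time (a new reading comes with each control period).
- read_camera(name): name is "scene" or "top" or "wrist"; returns (picture, depth): 384x512x3 uint8, red, green, blue; 384x512 float32, m along the optical axis (not along the pixel's ray), 0 where there is no reading.
- get_calibration(name): a dict with "intrinsics" (3x3 intrinsics, pixels), "k1" (the pictures are not rectified: a ray, as slopes to the right and down, at radius r is drawn at 1 + k1 r^2 times it, then the intrinsics apply), "rvec" (rotation vector, rad) and "tvec" (3), from world to camera coordinates, as OpenCV has them. Camera axes: x right, y down, z forward; pixel columns grow to the right and rows downward; lengths in m; the calibration is good to about 2 mm. A picture is of the moment at which its call begins: read the wrist's pose just before it. get_calibration takes no time and is no camera call; for the wrist camera it gives the pose at the moment of the call.
- ticket.sign_off(): hands the job in, once; it reports no verdict.
The state is a dict: "time_s": time; "joints": joint angles; "qvel": joint speeds; "joint_torque": joint torques, N m; "ee_pos": TCP position; "ee_rot": TCP orientation; "force": force on the tool from outside, world axes, zero at the start; "wrist_torque": the same for the moment, N m; "finger_gap": finger opening in m.
Only numpy, scipy, OpenCV 4.12 (cv2) and the standard library are available. Lean on these libraries where they do the work, as an engineer would, in place of code of your own. Each camera call takes 0.05 s, during which the arm holds its last target.

## Working session

There is one attempt and no reset: what is moved stays moved. The work goes in short steps, Python scripts to look and compute and a tool call to move; the robot and the scene stay as the last step left them, time stands still between calls to the robot, and variables do not carry over. Pictures are saved under pics/ and viewed, and the job is handed in when it is done.

Besides the shell and the picture viewer there is one more tool, called as a command line: name --pt "numbers of a row" for each row, then --argument value for the rest. apply_moves: Moves the arm, as the interface text tells. Its arguments: {"type":"object","properties":{"plan":{"type":"array"},"newtons":{"type":"number"}},"required":["plan"]}

```bash
ls; mkdir -p pics; cat > h.py <<'E'
import numpy as np, cv2
from plant import readout, read_camera, get_calibration, ticket
from scipy.spatial.transform import Rotation as R
def ray(c,u,v):
    K=np.array(c['intrinsics']);d=np.array([(u-K[0,2])/K[0,0],(v-K[1,2])/K[1,1]])
    s=d.copy()
    for _ in range(20): s=d/(1+c['k1']*(s@s))
    M=R.from_rotvec(np.ravel(c['rvec'])).as_matrix();t=np.ravel(c['tvec'])
    return -M.T@t, M.T@np.array([s[0],s[1],1.])
def onz(c,u,v,z):
    o,d=ray(c,u,v);return o+d*(z-o[2])/d[2]
def dep(c,u,v,D):
    o,d=ray(c,u,v);return o+d*D
def proj(c,p):
    M=R.from_rotvec(np.ravel(c['rvec'])).as_matrix();q=M@np.asarray(p)+np.ravel(c['tvec'])
    s=q[:2]/q[2];s=s*(1+c['k1']*(s@s));K=np.array(c['intrinsics'])
    return np.array([K[0,0]*s[0]+K[0,2],K[1,1]*s[1]+K[1,2]])
def snap(n,tag):
    c=get_calibration(n);p,d=read_camera(n)
    cv2.imwrite(f'pics/{tag}.png',cv2.cvtColor(p,cv2.COLOR_RGB2BGR));np.savez(f'pics/{tag}.npz',p=p,d=d,**{k:np.array(v) for k,v in c.items()})
    return c,p,d
E
python3 - <<'E'
from h import *
print(readout.read_state())
for n in ['scene','top','wrist']:
    c,p,d=snap(n,n+'0');print(n,{k:np.round(v,3).tolist() for k,v in c.items()})
E
```

```text
pics
{'time_s': 0.0, 'joints': array([ 9.71675609e-01,  1.81475203e-01,  1.60800029e+00, -2.98282290e-06,
        1.35377201e+00, -2.06303008e-01]), 'qvel': array([ 0.00015705, -0.00097123,  0.00087977, -0.00037017, -0.00205054,
       -0.00080058]), 'joint_torque': array([-7.00883120e-04, -4.33865190e+01, -3.41847110e+01,  7.03023118e-02,
        3.83831444e-02, -1.12262721e-04]), 'ee_pos': array([0.21979108, 0.53076922, 0.23785088]), 'ee_rot': array([ 0.69328319,  0.13745188,  0.6937399 , -0.13852923]), 'force': array([-0.38564107,  1.12359615,  0.37596631]), 'wrist_torque': array([-0.0013103 , -0.04001617, -0.03298803]), 'finger_gap': 0.08808216352030818}
scene {'intrinsics': [[380.169, 0.0, 252.638], [0.0, 380.169, 189.459], [0.0, 0.0, 1.0]], 'k1': 0.002, 'rvec': [1.995, -0.708, 0.408], 'tvec': [-0.413, 0.296, 0.884]}
top {'intrinsics': [[353.52, 0.0, 255.23], [0.0, 353.52, 201.238], [0.0, 0.0, 1.0]], 'k1': -0.078, 'rvec': [2.184, -2.127, 0.111], 'tvec': [0.069, 0.576, 1.089]}
wrist {'intrinsics': [[314.233, 0.0, 248.233], [0.0, 314.233, 193.118], [0.0, 0.0, 1.0]], 'k1': -0.072, 'rvec': [-2.414, -1.612, -0.221], 'tvec': [-0.575, -0.037, 0.388]}
```

View pics/scene0.png

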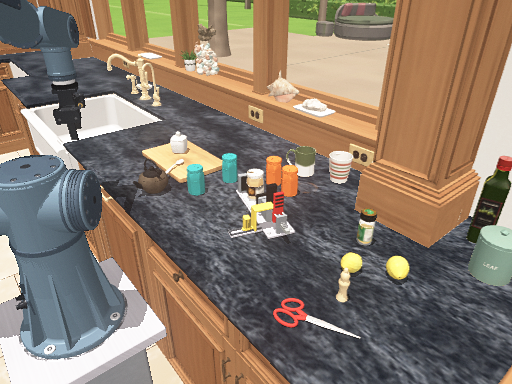

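View pics/top0.png

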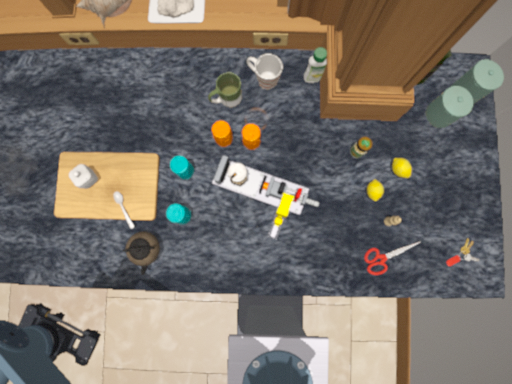

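View pics/wrist0.png

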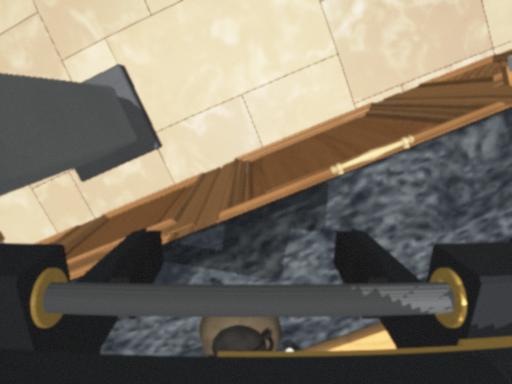

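```bash
python3 - <<'E'
from h import *
im=cv2.imread('pics/top0.png');cv2.imwrite('pics/c1.png',cv2.resize(im[145:245,200:330],None,fx=6,fy=6,interpolation=cv2.INTER_CUBIC))
im=cv2.imread('pics/scene0.png');cv2.imwrite('pics/c2.png',cv2.resize(im[150:245,220:320],None,fx=6,fy=6,interpolation=cv2.INTER_CUBIC))
E
```

```text
(no output)
```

View pics/c1.png

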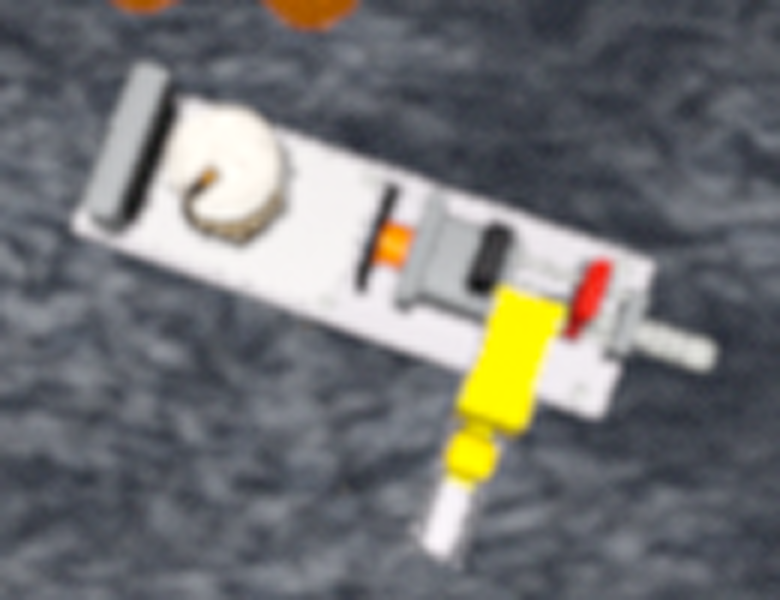

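View pics/c2.png

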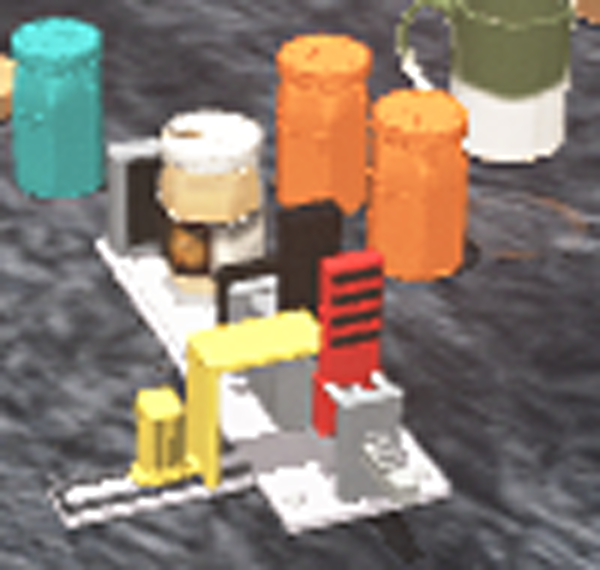

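```bash
python3 - <<'E'
from h import *
from scipy.optimize import least_squares
c=get_calibration('top')
f=lambda a,b:(200+(a+.5)/6-.5,145+(b+.5)/6-.5)
# crop px -> vise pts
P=[((75,230),(-45,245,10)),((600,417),(-45,-60,10)),((654,260),(45,-60,10)),((498,257-5),(0,25,136)),((598,297),(0,-27,136))]
def V(q,p):
    x,y,z=np.array(p)/1e3;s,k=np.sin(q[2]),np.cos(q[2])
    return np.array([q[0]+k*x-s*y,q[1]+s*x+k*y,z])
r=lambda q:np.concatenate([proj(c,V(q,m))-f(*u) for u,m in P])
s=least_squares(r,[.5,0,-.3],loss='soft_l1');print(s.x,np.degrees(s.x[2]));print(s.fun.reshape(-1,2).round(2))
for n,z in (('knobtop',57),):
    print(onz(c,*f(475,450),.057))
q=s.x;w=onz(c,*f(475,450),.057);d=w[:2]-q[:2];k,sn=np.cos(q[2]),np.sin(q[2]);print('knob vise',(k*d[0]+sn*d[1]),(-sn*d[0]+k*d[1]))
cs=get_calibration('scene');im=cv2.imread('pics/scene0.png')
for p in [(-16,-33,136),(16,-33,136),(16,-21,136),(-45,-60,10),(45,-60,10),(-45,245,10),(-16,17,136),(16,33,136)]:
    print(p,((proj(cs,V(q,p))-[220,150])*6).round())
E
```

```text
[ 0.59945147 -0.01777747 -0.3201964 ] -18.345902312716525
[[-0.38 -0.  ]
 [ 0.36  0.41]
 [ 0.37  0.64]
 [-0.3   0.  ]
 [-0.01 -1.47]]
[0.51655888 0.01006955 0.057     ]
knob vise -0.0874443978866708 0.00034095920260790794
(-16, -33, 136) [321. 266.]
(16, -33, 136) [382. 255.]
(16, -21, 136) [372. 243.]
(-45, -60, 10) [283. 522.]
(45, -60, 10) [446. 484.]
(-45, 245, 10) [ 89. 236.]
(-16, 17, 136) [282. 219.]
(16, 33, 136) [328. 194.]
```

```bash
cat >> h.py <<'E'
Q=np.array([0.59945,-0.01778,-0.3202])
def V(p,q=None):
    q=Q if q is None else q
    x,y,z=np.array(p)/1e3;s,k=np.sin(q[2]),np.cos(q[2])
    return np.array([q[0]+k*x-s*y,q[1]+s*x+k*y,z])
def inv(w,q=None):
    q=Q if q is None else q
    d=np.asarray(w)[:2]-q[:2];s,k=np.sin(q[2]),np.cos(q[2])
    return np.array([k*d[0]+s*d[1],-s*d[0]+k*d[1],w[2]])*1e3
def tool():
    s=readout.read_state();q=s['ee_rot'];return s,s['ee_pos'],R.from_quat([q[1],q[2],q[3],q[0]])
def goal(flip=1,q=None):
    q=Q if q is None else q
    s,k=np.sin(q[2]),np.cos(q[2]); x=np.array([0,0,-1.]);y=flip*np.array([-s,k,0]);return R.from_matrix(np.c_[x,y,np.cross(x,y)])
def togo(p,flip=1):
    s,t,r=tool();g=goal(flip)
    print('t %.2f'%s['time_s'],'tcp vise',inv(t).round(1),'gap %.1f'%(s['finger_gap']*1e3),'F',s['force'].round(1))
    print('tool shift mm',(r.inv().apply(p-t)*1e3).round(1),'turn',np.degrees((r.inv()*g).as_rotvec()).round(2))
E
python3 - <<'E'
from h import *
s,t,r=tool();print(r.as_matrix().round(3))
p=V((-87,0,170))
for f in(1,-1): togo(p,f)
E
```

```text
[[-0.001  0.383  0.924]
 [-0.001  0.924 -0.383]
 [-1.    -0.001 -0.   ]]
t 0.15 tcp vise [-533.   401.3  238. ] gap 88.4 F [ 0.6  0.  -0.5]
tool shift mm [  68.4 -367.8  474. ] turn [-4.16 -0.02  0.07]
t 0.15 tcp vise [-533.   401.3  238. ] gap 88.4 F [ 0.6  0.  -0.5]
tool shift mm [  68.4 -367.8  474. ] turn [1.7584e+02 1.1000e-01 3.0000e-02]
```

apply_moves --pt "1 0 -25 32 -1 0 0" --pt "1 0 -25 32 -1 0 0" --pt "1 0 -25 32 -1 0 0" --pt "1 0 -25 32 -1 0 0" --pt "1 0 -25 32 0 0 0"

```text
time_s: 0.57
ee_pos: [0.324, 0.3574, 0.2355]
ee_rot: [0.697, 0.107, 0.7, -0.108]
force: [0.6, 1.4, 0.1]
finger_gap: 0.0881
```

apply_moves --pt "1 0 -25 32 0 0 0" --pt "1 0 -25 32 0 0 0" --pt "1 0 -25 32 0 0 0" --pt "1 0 -25 32 0 0 0" --pt "1 0 -25 32 0 0 0"

```text
time_s: 0.98
ee_pos: [0.4398, 0.1836, 0.2349]
ee_rot: [0.698, 0.107, 0.7, -0.107]
force: [-0.1, 0.2, 0.2]
finger_gap: 0.088
```

```bash
python3 - <<'E'
from h import *
togo(V((-87,0,170)))
E
```

```text
t 0.98 tcp vise [-215.   140.9  234.9] gap 88.0 F [-0.1  0.2  0.2]
tool shift mm [  64.7 -142.9  125.8] turn [ 0.94 -0.19  0.1 ]
```

apply_moves --pt "1 0 -28 25 1 0 0" --pt "1 0 -28 25 0 0 0" --pt "1 6 -28 25 0 0 0" --pt "1 6 -28 25 0 0 0" --pt "1 6 -28 25 0 0 0"

```text
time_s: 1.4
ee_pos: [0.5185, 0.0015, 0.2175]
ee_rot: [0.698, 0.114, 0.698, -0.114]
force: [1.1, 0.2, 1.4]
finger_gap: 0.0882
```

```bash
python3 - <<'E'
from h import *
togo(V((-87,0,170)))
c,p,d=snap('wrist','w1');print(-R.from_rotvec(np.ravel(c['rvec'])).as_matrix().T@c['tvec'])
E
```

```text
t 1.40 tcp vise [-82.9  -7.2 217.5] gap 88.2 F [1.1 0.2 1.4]
tool shift mm [47.5  7.2 -4.1] turn [-0.18  0.02  0.02]
[0.45323178 0.02449978 0.36221986]
```

View pics/w1.png

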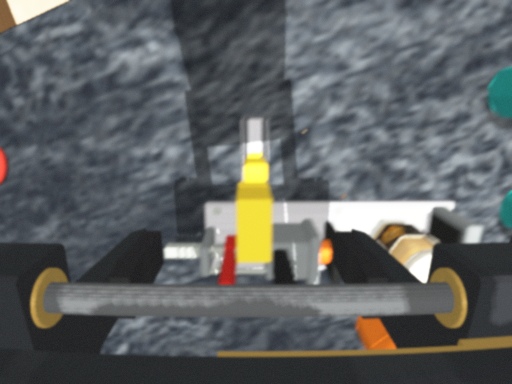

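```bash
python3 - <<'E'
from h import *
im=cv2.imread('pics/w1.png');cv2.imwrite('pics/c3.png',cv2.resize(im[105:285,190:350],None,fx=3.3*1.25,fy=3.3,interpolation=cv2.INTER_CUBIC)[:600]) if 0 else cv2.imwrite('pics/c3.png',cv2.resize(im[110:260,180:350],None,fx=4,fy=4,interpolation=cv2.INTER_CUBIC))
z=np.load('pics/w1.npz');c={k:z[k] for k in z}
# plate -x edge at z=.010 : rows where white starts
p=z['p'].astype(int);
pts=[]
for u in list(range(215,232))+list(range(285,440)):
    col=p[190:215,u].min(1).astype(float);g=np.diff(col);i=g.argmax()
    if g[i]>25:pts.append(onz(c,u,190+i+.5,.010))
pts=np.array(pts);vp=np.array([inv(w) for w in pts]);a=np.polyfit(vp[:,1],vp[:,0],1);print('edge x at y=0',a[1],'yaw err deg',np.degrees(a[0]),np.std(vp[:,0]-np.polyval(a,vp[:,1])),len(pts))
E
```

```text
edge x at y=0 -42.38991438545084 yaw err deg 0.0936918433023154 0.5767898859788649 172
```

View pics/c3.png

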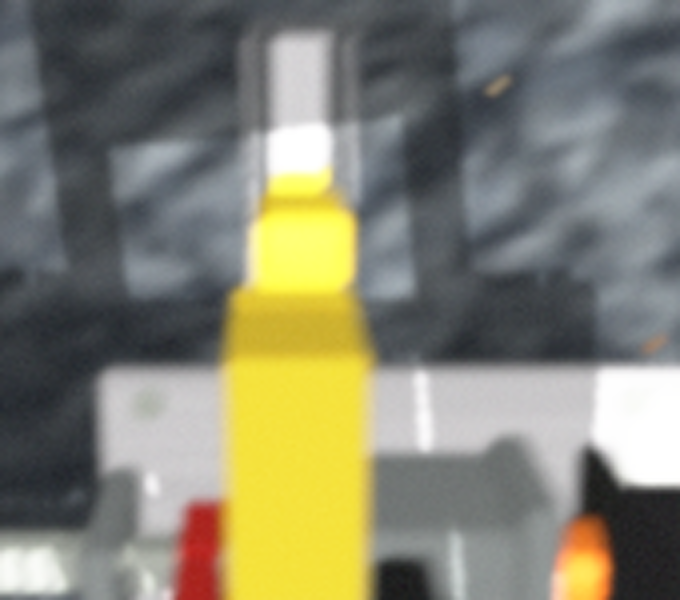

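```bash
python3 - <<'E'
from h import *
z=np.load('pics/w1.npz');c={k:z[k] for k in z}
f=lambda a,b:(180+(a+.5)/4-.5,110+(b+.5)/4-.5)
for n,a,b,h in [('knob L',254,250,57),('knob R',356,250,57),('knob out',305,207,57),('knob in',305,292,57),('arm L',226,370,83),('arm R',372,370,83),('arm out',300,360,83),('platecorner',98,367,10)]:
    print(n,inv(onz(c,*f(a,b),h/1e3)).round(1))
togo(V((-87,0,170)))
E
```

```text
knob L [-87.2 -11.5  57. ]
knob R [-87.1  13.8  57. ]
knob out [-97.9   1.1  57. ]
knob in [-76.4   1.2  57. ]
arm L [-64.2 -17.8  83. ]
arm R [-64.1  16.2  83. ]
arm out [-66.6  -0.6  83. ]
platecorner [-42.3 -58.5  10. ]
t 1.45 tcp vise [-79.2 -12.4 216.4] gap 87.9 F [-0.  -6.  -0.4]
tool shift mm [46.3 12.5 -7.9] turn [-0.39  0.1   0.22]
```

apply_moves --pt "0.2 0 13 -8 -0.4 0 0.2" --pt "0.2 30 0 0 0 0 0" --pt "0.2 20 0 0 0 0 0" --pt "0.2 0 0 0 0 0 0" --pt "0.2 0 0 0 0 0 0" --newtons 15

```text
time_s: 1.87
ee_pos: [0.517, 0.0092, 0.1645]
ee_rot: [0.698, 0.115, 0.697, -0.115]
force: [-0.7, 1.1, 1.0]
finger_gap: 0.0566
```

```bash
python3 - <<'E'
from h import *
togo(V((-87.5,1,28)))
E
```

```text
t 1.87 tcp vise [-86.7  -0.4 164.5] gap 56.6 F [-0.7  1.1  1. ]
tool shift mm [136.5   1.3  -0.9] turn [-0.39  0.04 -0.03]
```

apply_moves --pt "0.2 35 1 -1 0 0 0" --pt "0.2 35 0 0 0 0 0" --pt "0.2 20 0 0 0 0 0" --pt "0.2 10 0 0 0 0 0" --pt "0.2 0 0 0 0 0 0"

```text
time_s: 2.28
ee_pos: [0.5209, 0.0144, 0.0689]
ee_rot: [0.702, 0.113, 0.694, -0.113]
force: [-0.2, 0.3, 0.6]
finger_gap: 0.053
```

```bash
python3 - <<'E'
from h import *
togo(V((-87.5,1,28)))
snap('wrist','w2');snap('scene','s2')
im=cv2.imread('pics/s2.png');cv2.imwrite('pics/c4.png',cv2.resize(im[130:245,200:330],None,fx=5,fy=5,interpolation=cv2.INTER_CUBIC))
E
```

```text
t 2.28 tcp vise [-84.7   5.8  68.9] gap 53.0 F [-0.2  0.3  0.6]
tool shift mm [40.8 -5.  -3.2] turn [-0.05  0.66 -0.16]
```

View pics/c4.png

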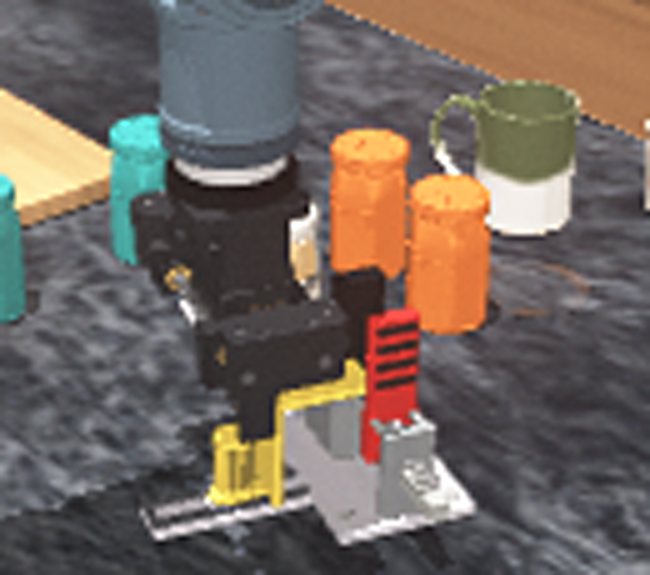

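View pics/w2.png

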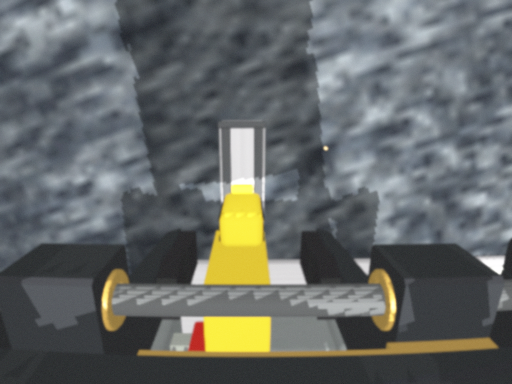

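apply_moves --pt "0.2 0 -5 -3 0 0.6 0" --pt "0.2 15 0 0 0 0 0" --pt "0.2 12 0 0 0 0 0" --pt "0.2 0 0 0 0 0 0" --pt "0.2 0 0 0 0 0 0"

```text
time_s: 2.8
ee_pos: [0.5235, 0.0087, 0.0511]
ee_rot: [0.704, 0.113, 0.692, -0.112]
force: [0.2, -0.2, -0.6]
finger_gap: 0.0526
```

```bash
python3 - <<'E'
from h import *
togo(V((-87.5,1,28)))
E
```

```text
t 2.80 tcp vise [-80.4   1.2  51.1] gap 52.6 F [ 0.2 -0.2 -0.6]
tool shift mm [23.  -0.3 -7.5] turn [ 0.01  0.91 -0.25]
```

apply_moves --pt "0.2 0 0 -8 0 1 -0.2" --pt "0.2 0 0 -2 0 0 0" --pt "0.2 0 0 0 0 0 0" --pt "0.2 0 0 0 0 0 0" --pt "0.2 0 0 0 0 0 0"

```text
time_s: 3.22
ee_pos: [0.5143, 0.0117, 0.0536]
ee_rot: [0.698, 0.113, 0.698, -0.112]
force: [0.7, -0.3, 0.0]
finger_gap: 0.0528
```

```bash
python3 - <<'E'
from h import *
togo(V((-87.5,1,28)))
E
```

```text
t 3.22 tcp vise [-90.1   1.2  53.6] gap 52.8 F [ 0.7 -0.3  0. ]
tool shift mm [25.6 -0.2  2.7] turn [ 0.01 -0.04 -0.05]
```

apply_moves --pt "0.2 10 0 1 0 0 0" --pt "0.2 10 0 0 0 0 0" --pt "0.2 6 0 0 0 0 0" --pt "0.2 2 0 0 0 0 0" --pt "0.2 0 0 0 0 0 0"

```text
time_s: 3.63
ee_pos: [0.5153, 0.0114, 0.0225]
ee_rot: [0.698, 0.113, 0.698, -0.112]
force: [0.2, 0.6, -0.1]
finger_gap: 0.0528
```

```bash
python3 - <<'E'
from h import *
togo(V((-87.5,1,28)))
E
```

```text
t 3.63 tcp vise [-89.1   1.2  22.5] gap 52.8 F [ 0.2  0.6 -0.1]
tool shift mm [-5.5 -0.2  1.6] turn [ 0.01 -0.03 -0.05]
```

apply_moves --pt "0.2 -6 0 1 0 0 0" --pt "0.2 0 0 0 0 0 0" --pt "-0.4 0 0 0 0 0 0" --pt "-1 0 0 0 0 0 0" --pt "-1 0 0 0 0 0 0"

```text
time_s: 4.05
ee_pos: [0.5163, 0.0111, 0.0288]
ee_rot: [0.698, 0.113, 0.699, -0.112]
force: [-0.7, 0.9, -0.5]
finger_gap: 0.0351
```

apply_moves --pt "-1 0 0 0 0 0 0" --pt "-1 0 0 0 0 0 0" --pt "-1 0 0 0 0 0 0" --pt "-1 0 0 0 0 0 0" --pt "-1 0 0 0 0 0 0"

```text
time_s: 4.47
ee_pos: [0.5168, 0.0116, 0.0293]
ee_rot: [0.698, 0.113, 0.698, -0.112]
force: [0.8, 0.1, -1.3]
finger_gap: 0.0239
```

```bash
python3 - <<'E'
from h import *
togo(V((-130,1,28)))
E
```

```text
t 4.47 tcp vise [-87.7   1.8  29.3] gap 23.9 F [ 0.8  0.1 -1.3]
tool shift mm [  1.2  -0.8 -42.3] turn [ 0.03  0.   -0.09]
```

apply_moves --pt "-1 0 0 -8 0 0 0" --pt "-1 0 0 -8 0 0 0" --pt "-1 0 0 -8 0 0 0" --pt "-1 0 0 -8 0 0 0" --pt "-1 0 0 0 0 0 0"

```text
time_s: 4.88
ee_pos: [0.4855, 0.0219, 0.0294]
ee_rot: [0.7, 0.113, 0.696, -0.112]
force: [7.5, -1.5, -8.6]
finger_gap: 0.0237
```

```bash
python3 - <<'E'
from h import *
togo(V((-130,1,28)))
E
```

```text
t 4.88 tcp vise [-120.7    1.8   29.4] gap 23.7 F [ 7.5 -1.5 -8.6]
tool shift mm [ 1.4 -0.8 -9.3] turn [ 0.02  0.33 -0.12]
```

apply_moves --pt "-1 0 0 -3 0 0.3 0" --pt "-1 0 0 -3 0 0 0" --pt "-1 0 0 -3 0 0 0" --pt "-1 0 0 -3 0 0 0" --pt "-1 0 0 -3 0 0 0"

```text
time_s: 5.3
ee_pos: [0.4821, 0.0231, 0.0318]
ee_rot: [0.711, 0.113, 0.685, -0.114]
force: [12.3, -3.2, -14.3]
finger_gap: 0.0235
```

```bash
python3 - <<'E'
from h import *
togo(V((-130,1,28)))
snap('top','t3')
im=cv2.imread('pics/t3.png');cv2.imwrite('pics/c5.png',cv2.resize(im[145:245,200:330],None,fx=6,fy=6,interpolation=cv2.INTER_CUBIC))
E
```

```text
t 5.30 tcp vise [-124.3    1.8   31.8] gap 23.5 F [ 12.3  -3.2 -14.3]
tool shift mm [ 3.6 -0.8 -5.9] turn [-0.08  2.04 -0.27]
```

View pics/c5.png

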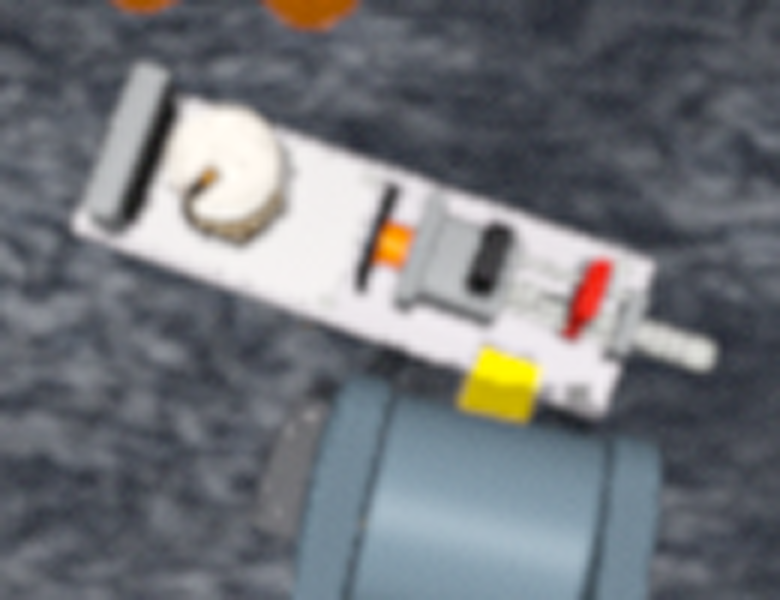

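```bash
python3 - <<'E'
from h import *
c=get_calibration('top');f=lambda a,b:(200+(a+.5)/6-.5,145+(b+.5)/6-.5)
for a,b in[(497,289),(565,303),(482,347),(542,362)]: print(inv(onz(c,*f(a,b),.083)).round(1))
for n in('t3','top0'):
    p=np.load(f'pics/{n}.npz')['p'];m=cv2.inRange(cv2.cvtColor(p,cv2.COLOR_RGB2HSV),(25,150,120),(35,255,255))
    v,u=np.nonzero(m[145:245,200:330]);w=np.array([inv(onz(c,200+a,145+b,.083)) for a,b in zip(u,v)]);print(n,w[:,0].min(),w[:,0].max(),w[:,1].min(),w[:,1].max())
E
```

```text
[-8.7 17.9 83. ]
[ -3.7 -16.9  83. ]
[-39.2  15.2  83. ]
[-36.1 -15.9  83. ]
t3 -69.65805960025041 -39.317101592673595 -17.522250204589334 15.995110076807174
top0 -104.87064830869974 -5.301906163680557 -18.52521232902624 16.616300300573744
```

apply_moves --pt "-1 2 0 -3 0 2 0" --pt "-1 1 0 -4 0 1 0" --pt "-1 0 0 -5 0 0.5 0" --pt "-1 0 0 -6 0 0.5 0" --pt "-1 0 0 -6 0 0.5 0" --newtons 25

```text
time_s: 5.77
ee_pos: [0.4788, 0.0242, 0.0338]
ee_rot: [0.701, 0.116, 0.694, -0.111]
force: [22.3, -4.7, -24.2]
finger_gap: 0.0234
```

```bash
python3 - <<'E'
from h import *
togo(V((-130,1,28)))
snap('top','t4')
c=get_calibration('top')
p=np.load(f'pics/t4.npz')['p'];m=cv2.inRange(cv2.cvtColor(p,cv2.COLOR_RGB2HSV),(25,150,120),(35,255,255))
v,u=np.nonzero(m[145:245,200:330]);w=np.array([inv(onz(c,200+a,145+b,.083)) for a,b in zip(u,v)]);print(w[:,0].min(),w[:,0].max(),w[:,1].min(),w[:,1].max())
E
```

```text
t 5.77 tcp vise [-127.7    1.9   33.8] gap 23.4 F [ 22.3  -4.7 -24.2]
tool shift mm [ 5.8 -0.9 -2.4] turn [-0.2   0.51 -0.49]
-62.90896855969685 -39.317101592673595 -16.51878719200569 14.980505686331181
```

apply_moves --pt "-1 0 0 2 0 0 0" --pt "0.2 0 0 0 0 0 0" --pt "0.2 0 0 0 0 0 0" --pt "0.2 0 0 0 0 0 0" --pt "0.2 0 0 0 0 0 0"

```text
time_s: 6.23
ee_pos: [0.4775, 0.0242, 0.0337]
ee_rot: [0.701, 0.116, 0.695, -0.112]
force: [-0.1, -0.1, 0.2]
finger_gap: 0.0481
```

apply_moves --pt "0.2 -10 0 0 0 0 0" --pt "0.2 -35 0 0 0 0 0" --pt "0.2 -40 0 0 0 0 0" --pt "0.8 -40 0 0 0 0 0" --pt "1 -40 0 0 0 0 0"

```text
time_s: 6.65
ee_pos: [0.4671, 0.0252, 0.1974]
ee_rot: [0.692, 0.117, 0.703, -0.111]
force: [0.8, -0.6, 0.1]
finger_gap: 0.0644
```

```bash
python3 - <<'E'
from h import *
togo(V((-60,0,230)))
snap('wrist','w5');c,p,d=snap('scene','s5')
im=cv2.imread('pics/s5.png');cv2.imwrite('pics/c6.png',cv2.resize(im[150:245,220:320],None,fx=6,fy=6,interpolation=cv2.INTER_CUBIC))
E
```

```text
t 6.65 tcp vise [-139.2   -0.9  197.4] gap 64.4 F [ 0.8 -0.6  0.1]
tool shift mm [-33.9   1.4  78.6] turn [-0.2  -0.95 -0.29]
```

View pics/c6.png

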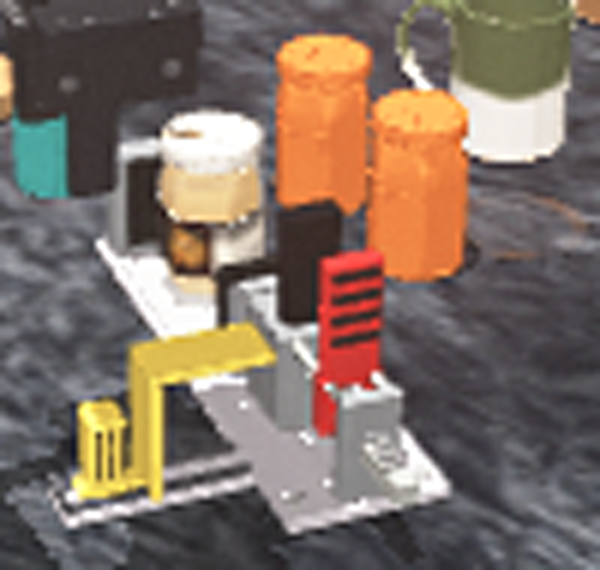

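View pics/w5.png

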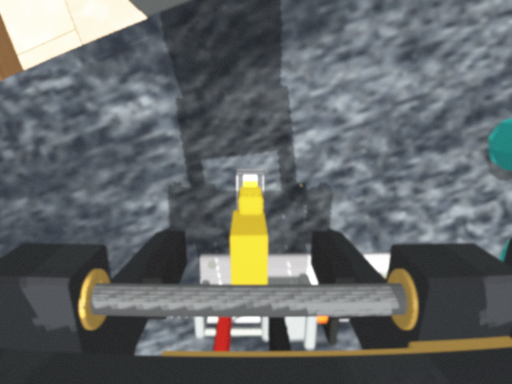

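```bash
python3 - <<'E'
from h import *
c=get_calibration('scene');f=lambda a,b:(220+(a+.5)/6-.5,150+(b+.5)/6-.5)
for a,b,z in[(160,398,57),(101,410,57),(187,355,83),(131,347,83),(318,323,83),(273,357,83)]:print(inv(onz(c,*f(a,b),z/1e3)).round(1))
z=np.load('pics/w5.npz');c={k:z[k] for k in z}
im=cv2.imread('pics/w5.png');cv2.imwrite('pics/c7.png',cv2.resize(im[160:310,170:340],None,fx=4,fy=4,interpolation=cv2.INTER_CUBIC))
E
```

```text
[-88.4   1.4  57. ]
[-119.5    1.8   57. ]
[-75.9  -4.   83. ]
[-99.4  12.9  83. ]
[-3.2  0.5 83. ]
[-36.7 -20.8  83. ]
```

View pics/c7.png

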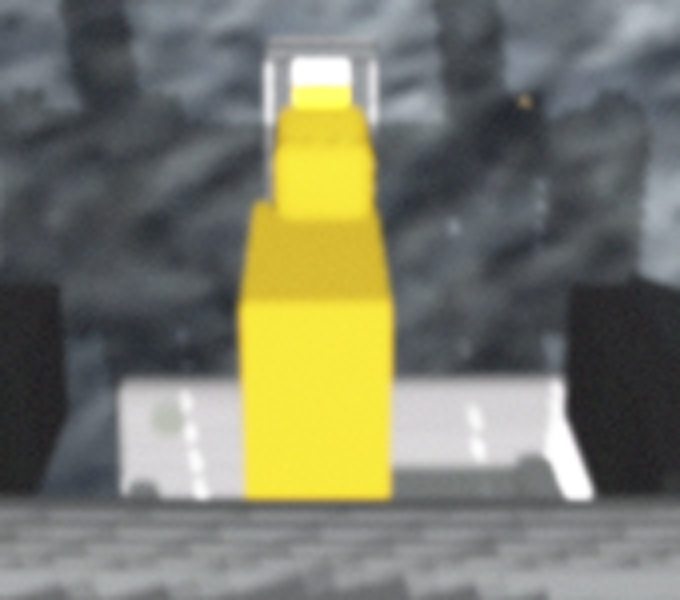

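```bash
python3 - <<'E'
from h import *
z=np.load('pics/w5.npz');c={k:z[k] for k in z}
f=lambda a,b:(170+(a+.5)/4-.5,160+(b+.5)/4-.5)
for n,a,b,h in [('kout',323,145,57),('kin',323,220,57),('kL',275,180,57),('kR',374,180,57),('armout',316,300,83),('plate',150,377,10),('corner',120,377,10),('railend',320,40,8),('foot out',320,85,12),('slot end',320,57,8)]: print(n,inv(onz(c,*f(a,b),h/1e3)).round(1))
z=np.load('pics/w1.npz');c={k:z[k] for k in z}
f=lambda a,b:(180+(a+.5)/4-.5,110+(b+.5)/4-.5)
for n,a,b,h in [('kout',305,207,57),('kin',305,292,57),('armout',300,360,83),('plate',150,366,10),('foot out',305,170,12),('slotend',305,30,8)]: print(n,inv(onz(c,*f(a,b),h/1e3)).round(1))
E
```

```text
kout [-127.2    2.6   57. ]
kin [-108.5    2.5   57. ]
kL [-118.6   -8.9   57. ]
kR [-118.5   14.7   57. ]
armout [-98.6   0.7  83. ]
plate [-44.7 -47.3  10. ]
corner [-44.7 -56.   10. ]
railend [-143.2    2.4    8. ]
foot out [-131.6    2.3   12. ]
slot end [-138.5    2.3    8. ]
kout [-97.9   1.1  57. ]
kin [-76.4   1.2  57. ]
armout [-66.6  -0.6  83. ]
plate [-42.6 -43.2  10. ]
foot out [-100.4    2.1   12. ]
slotend [-138.6    2.1    8. ]
```

apply_moves --pt "0.2 20 3 21 0 -1 -0.3" --pt "0.2 40 0 0 0 0 0" --pt "0.2 40 0 0 0 0 0" --pt "0.2 10 0 0 0 0 0" --pt "0.2 0 0 0 0 0 0" --newtons 25

```text
time_s: 7.17
ee_pos: [0.5005, 0.0194, 0.0987]
ee_rot: [0.71, 0.113, 0.686, -0.114]
force: [0.0, 0.0, -0.0]
finger_gap: 0.053
```

```bash
python3 - <<'E'
from h import *
togo(V((-119,2,28)))
E
```

```text
t 7.17 tcp vise [-105.7    4.2   98.7] gap 53.0 F [ 0.  0. -0.]
tool shift mm [ 70.2  -2.4 -15.7] turn [-0.13  1.9  -0.18]
```

apply_moves --pt "0.2 0 -2 -15 0 1.9 0" --pt "0.2 10 0 0 0 0 0" --pt "0.2 15 0 0 0 0 0" --pt "0.2 12 0 0 0 0 0" --pt "0.2 0 0 0 0 0 0"

```text
time_s: 7.58
ee_pos: [0.4878, 0.0221, 0.0644]
ee_rot: [0.7, 0.114, 0.696, -0.112]
force: [0.3, -0.0, -0.8]
finger_gap: 0.0526
```

```bash
python3 - <<'E'
from h import *
togo(V((-119,2,28)))
E
```

```text
t 7.58 tcp vise [-118.5    2.8   64.4] gap 52.6 F [ 0.3 -0.  -0.8]
tool shift mm [36.4 -0.9 -0.7] turn [-0.1   0.29 -0.21]
```

apply_moves --pt "0.2 14 -1 -1 0 0.3 0" --pt "0.2 14 0 0 0 0 0" --pt "0.2 6 0 0 0 0 0" --pt "0.2 0 0 0 0 0 0" --pt "-0.5 0 0 0 0 0 0"

```text
time_s: 8.0
ee_pos: [0.4918, 0.0207, 0.0348]
ee_rot: [0.702, 0.114, 0.694, -0.112]
force: [-0.4, 0.3, -0.3]
finger_gap: 0.0486
```

apply_moves --pt "-1 0 0 0 0 0 0" --pt "-1 0 0 0 0 0 0" --pt "-1 0 0 0 0 0 0" --pt "-1 0 0 0 0 0 0" --pt "-1 0 0 0 0 0 0"

```text
time_s: 8.42
ee_pos: [0.4934, 0.0193, 0.0376]
ee_rot: [0.703, 0.113, 0.693, -0.113]
force: [3.1, 3.7, -7.7]
finger_gap: 0.0237
```

```bash
python3 - <<'E'
from h import *
togo(V((-119,2,28)))
E
```

```text
t 8.42 tcp vise [-112.3    1.8   37.6] gap 23.7 F [ 3.1  3.7 -7.7]
tool shift mm [ 9.5  0.2 -6.8] turn [-0.02  0.8  -0.16]
```

apply_moves --pt "-1 0 0 -3 0 0.5 0" --pt "-1 0 0 -3 0 0.3 0" --pt "-1 0 0 -3 0 0.3 0" --pt "-1 0 0 -3 0 0 0" --pt "-1 0 0 -3 0 0 0"

```text
time_s: 8.83
ee_pos: [0.4914, 0.02, 0.0378]
ee_rot: [0.707, 0.114, 0.689, -0.113]
force: [12.2, -3.5, -18.1]
finger_gap: 0.0238
```

```bash
python3 - <<'E'
from h import *
togo(V((-119,2,28)))
snap('top','t6')
c=get_calibration('top')
for n in ('t4','t6'):
    p=np.load(f'pics/{n}.npz')['p'];m=cv2.inRange(cv2.cvtColor(p,cv2.COLOR_RGB2HSV),(25,150,120),(35,255,255))
    v,u=np.nonzero(m[145:245,200:330]);w=np.array([inv(onz(c,200+a,145+b,.083)) for a,b in zip(u,v)]);print(len(u),w[:,0].min(),np.sort(w[:,0])[-8:].round(1),w[:,1].min(),w[:,1].max())
E
```

```text
t 8.83 tcp vise [-114.4    1.8   37.8] gap 23.8 F [ 12.2  -3.5 -18.1]
tool shift mm [ 9.7  0.1 -4.8] turn [-0.15  1.38 -0.33]
78 -62.90896855969685 [-42.2 -41.6 -41.4 -41.2 -40.6 -40.3 -39.7 -39.3] -16.51878719200569 14.980505686331181
34 -50.41254497357711 [-42.2 -41.6 -41.4 -41.2 -40.6 -40.3 -40.1 -39.3] -15.350162033350694 14.160378157078904
```

apply_moves --pt "-1 0 0 2 0 0 0" --pt "0.2 0 0 0 0 0 0" --pt "0.2 0 0 0 0 0 0" --pt "0.2 0 0 0 0 0 0" --pt "0.2 0 0 0 0 0 0"

```text
time_s: 9.3
ee_pos: [0.4936, 0.0196, 0.0386]
ee_rot: [0.707, 0.114, 0.689, -0.113]
force: [0.3, -0.4, -0.6]
finger_gap: 0.0481
```

apply_moves --pt "0.2 -10 0 0 0 0 0" --pt "0.2 -35 0 0 0 0 0" --pt "1 -40 0 0 0 0 0" --pt "1 -40 0 0 0 0 0" --pt "1 0 0 0 0 0 0"

```text
time_s: 9.72
ee_pos: [0.4874, 0.0206, 0.1688]
ee_rot: [0.704, 0.114, 0.692, -0.113]
force: [0.7, 0.2, 0.6]
finger_gap: 0.0707
```

```bash
python3 - <<'E'
from h import *
togo(V((0,1,190)))
E
```

```text
t 9.72 tcp vise [-118.4    1.2  168.8] gap 70.7 F [0.7 0.2 0.6]
tool shift mm [-19.3   0.2 118.8] turn [-0.13  0.93 -0.3 ]
```

apply_moves --pt "1 -20 0 10 0 1 -0.3" --pt "1 0 0 35 0 0 0" --pt "1 0 0 35 0 0 0" --pt "1 0 0 25 0 0 0" --pt "1 0 0 8 0 0 0"

```text
time_s: 10.13
ee_pos: [0.598, -0.0149, 0.1998]
ee_rot: [0.702, 0.112, 0.694, -0.113]
force: [-0.6, -0.2, -0.2]
finger_gap: 0.0881
```

```bash
python3 - <<'E'
from h import *
togo(V((0,1,190)))
E
```

```text
t 10.13 tcp vise [ -2.2   2.3 199.8] gap 88.1 F [-0.6 -0.2 -0.2]
tool shift mm [ 9.9 -1.3  2.1] turn [ 0.03  0.61 -0.07]
```

apply_moves --pt "1 0 -1 2 0 0.6 0" --pt "1 0 0 0 0 0 0" --pt "1 0 0 0 0 0 0" --pt "1 0 0 0 0 0 0" --pt "1 0 0 0 0 0 0"

```text
time_s: 10.55
ee_pos: [0.5994, -0.0166, 0.2013]
ee_rot: [0.698, 0.113, 0.698, -0.112]
force: [-0.5, 0.7, 0.6]
finger_gap: 0.0879
```

```bash
python3 - <<'E'
from h import *
togo(V((0,1,96)))
snap('wrist','w7')
E
```

```text
t 10.55 tcp vise [ -0.4   1.1 201.3] gap 87.9 F [-0.5  0.7  0.6]
tool shift mm [105.3  -0.2   0.5] turn [ 0.02 -0.05 -0.08]
```

View pics/w7.png

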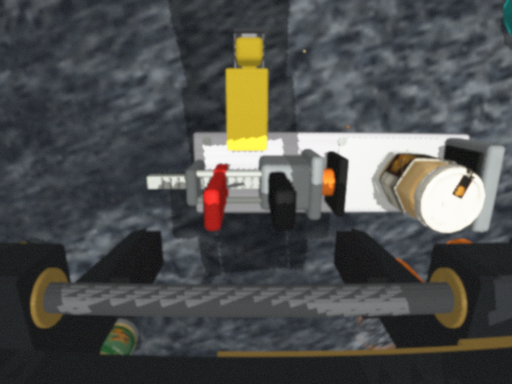

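```bash
python3 - <<'E'
from h import *
im=cv2.imread('pics/w7.png');cv2.imwrite('pics/c8.png',cv2.resize(im[120:245,180:370],None,fx=4,fy=4,interpolation=cv2.INTER_CUBIC))
E
```

```text
(no output)
```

View pics/c8.png

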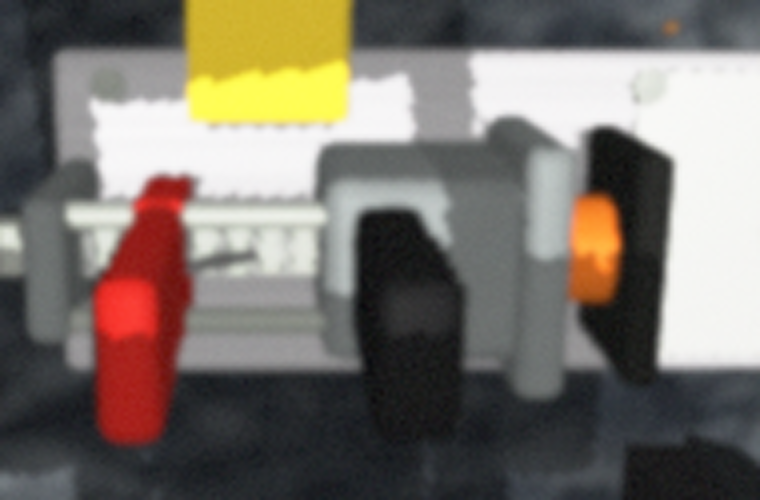

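```bash
python3 - <<'E'
from h import *
z=np.load('pics/w7.npz');c={k:z[k] for k in z}
f=lambda a,b:(180+(a+.5)/4-.5,120+(b+.5)/4-.5)
for n,a,b,h in [('redL',97,360,136),('redR',157,360,136),('red in x',128,280,136),('red out x',130,442,136),('postL',388,350,136),('postR',462,350,136),('post -x',425,285,136),('post+x',425,438,136),('corner',55,48,10),('padface top mid',672,270,73),('pad face near',672,160,73),('pad face far top',655,383,73),('jaw plate?',570,260,76)]: print(n,inv(onz(c,*f(a,b),h/1e3)).round(1))
# jar: lid
d=z['d'];
for u,v in [(450,195),(430,195),(470,195),(450,220)]: print(u,v,(inv(dep(c,u,v,d[v,u]))).round(1))
E
```

```text
redL [  2.  -29.3 136. ]
redR [  2.  -18.6 136. ]
red in x [-12.6 -23.3 136. ]
red out x [ 17.6 -23.9 136. ]
postL [  0.2  22.1 136. ]
postR [  0.2  35.1 136. ]
post -x [-11.7  28.2 136. ]
post+x [ 16.8  29.1 136. ]
corner [-42.2 -55.8  10. ]
padface top mid [ 2.1 92.1 73. ]
pad face near [-23.  90.  73.]
pad face far top [29.2 90.4 73. ]
jaw plate? [-1.  67.9 76. ]
450 195 [ -0.8 165.8 109. ]
430 195 [ -0.8 148.7 108.9]
470 195 [ -0.4 184.2 107.9]
450 220 [ 20.7 169.5 109.4]
```

```bash
python3 - <<'E'
from h import *
print(V((1.5,3,0)))
E
cat >> h.py <<'E'
Q=np.append(V((1.5,3,0))[:2],Q[2])
E
python3 - <<'E'
from h import *
togo(V((0,0,97)))
E
```

```text
[ 0.60181803 -0.01540462  0.        ]
t 10.60 tcp vise [ -2.   -1.9 201.3] gap 88.2 F [ 0.4 -0.  -0.5]
tool shift mm [104.3   1.7   2.1] turn [ 0.03 -0.05 -0.08]
```

apply_moves --pt "1 10 2 2 0 0 0" --pt "1 16 0 0 0 0 0" --pt "1 16 0 0 0 0 0" --pt "1 8 0 0 0 0 0" --pt "1 0 0 0 0 0 0"

```text
time_s: 11.02
ee_pos: [0.6011, -0.0137, 0.1488]
ee_rot: [0.699, 0.113, 0.698, -0.112]
force: [0.5, -1.1, -0.5]
finger_gap: 0.0879
```

```bash
python3 - <<'E'
from h import *
togo(V((0,0,97)))
E
```

```text
t 11.02 tcp vise [ -1.3   1.4 148.8] gap 87.9 F [ 0.5 -1.1 -0.5]
tool shift mm [51.8 -1.5  1.2] turn [ 0.09  0.05 -0.1 ]
```

apply_moves --pt "1 12 -1.5 1 0 0 0" --pt "1 14 0 0 0 0 0" --pt "1 14 0 0 0 0 0" --pt "1 10 0 0 0 0 0" --pt "1 0 0 0 0 0 0"

```text
time_s: 11.43
ee_pos: [0.6022, -0.0155, 0.0959]
ee_rot: [0.699, 0.113, 0.697, -0.112]
force: [0.1, 0.0, -0.1]
finger_gap: 0.0883
```

```bash
python3 - <<'E'
from h import *
togo(V((0,0,97)))
snap('scene','s8');snap('wrist','w8')
im=cv2.imread('pics/s8.png');cv2.imwrite('pics/c9.png',cv2.resize(im[120:245,200:340],None,fx=5,fy=4.8,interpolation=cv2.INTER_CUBIC))
E
```

```text
t 11.43 tcp vise [ 0.4  0.1 95.9] gap 88.3 F [ 0.1  0.  -0.1]
tool shift mm [-1.1 -0.1 -0.4] turn [ 0.12  0.16 -0.11]
```

View pics/c9.png

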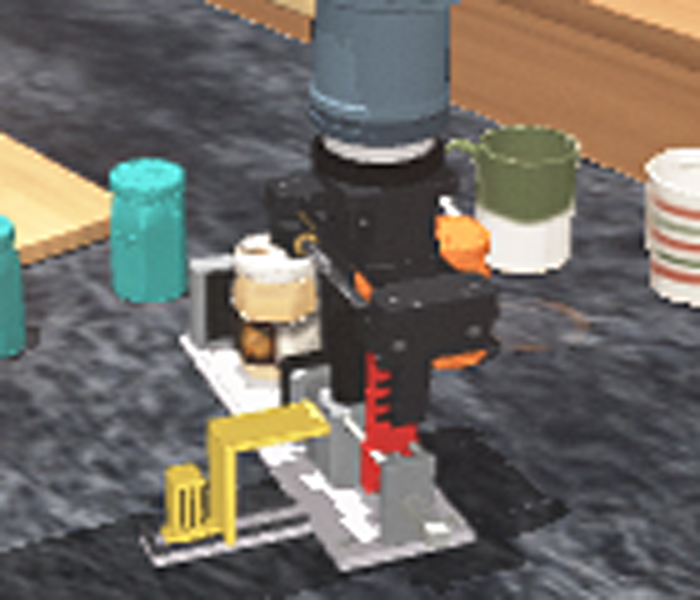

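View pics/w8.png

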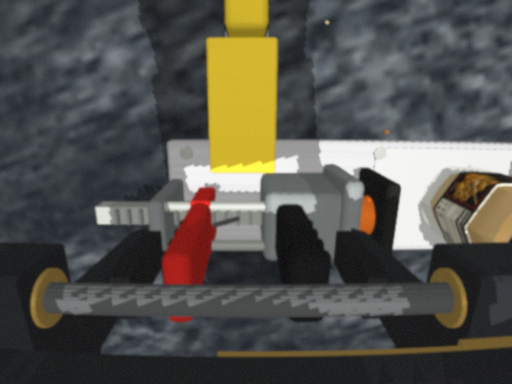

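apply_moves --pt "0.6 0 0 0 0 0 0" --pt "0.6 0 0 0 0 0 0" --pt "0.55 0 0 0 0 0 0" --pt "0.5 0 0 0 0 0 0" --pt "0.5 0 0 0 0 0 0" --newtons 25

```text
time_s: 11.95
ee_pos: [0.6052, -0.0167, 0.1013]
ee_rot: [0.702, 0.112, 0.695, -0.112]
force: [-0.8, -2.1, -1.7]
finger_gap: 0.0664
```

```bash
python3 - <<'E'
from h import *
togo(V((0,0,97)))
E
```

```text
t 11.95 tcp vise [  3.6  -0.2 101.3] gap 66.4 F [-0.8 -2.1 -1.7]
tool shift mm [ 4.2  0.2 -3.6] turn [ 0.13  0.58 -0.09]
```

apply_moves --pt "0.4 2 2 -2 0 0.5 0" --pt "0.3 1 2.2 -1 0 0 0" --pt "0.2 1 2.2 0 0 0 0" --pt "0.1 0 2.2 0 0 0 0" --pt "0.0 0 2.2 0 0 0 0"

```text
time_s: 12.37
ee_pos: [0.607, -0.0071, 0.0995]
ee_rot: [0.7, 0.112, 0.697, -0.113]
force: [-1.7, -7.5, 0.2]
finger_gap: 0.0448
```

```bash
python3 - <<'E'
from h import *
togo(V((0,12,97)))
E
```

```text
t 12.37 tcp vise [ 2.3  9.5 99.5] gap 44.8 F [-1.7 -7.5  0.2]
tool shift mm [ 2.5  2.5 -2.3] turn [0.08 0.27 0.06]
```

apply_moves --pt "-0.1 1 1.5 -1 0 0.3 0" --pt "-0.1 1 1 -1 0 0 0" --pt "-0.1 0 0.5 0 0 0 0" --pt "-0.1 0 0 0 0 0 0" --pt "-0.1 0 0 0 0 0 0"

```text
time_s: 12.78
ee_pos: [0.6075, -0.0055, 0.0996]
ee_rot: [0.699, 0.11, 0.697, -0.114]
force: [-2.6, -3.0, 2.4]
finger_gap: 0.0412
```

```bash
python3 - <<'E'
from h import *
togo(V((0,12,97)))
snap('wrist','w9')
E
```

```text
t 12.78 tcp vise [ 2.3 11.2 99.6] gap 41.2 F [-2.6 -3.   2.4]
tool shift mm [ 2.5  0.8 -2.3] turn [0.11 0.17 0.28]
```

View pics/w9.png

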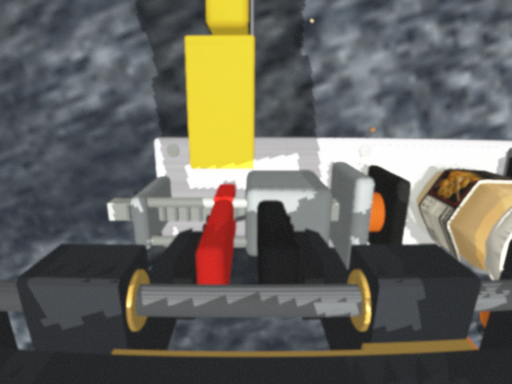

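```bash
cat >> h.py <<'E'
def crop(tag,out,r=(120,270,320,512),f=4):
    im=cv2.imread(f'pics/{tag}.png');cv2.imwrite(f'pics/{out}.png',cv2.resize(im[r[0]:r[1],r[2]:r[3]],None,fx=f,fy=f,interpolation=cv2.INTER_CUBIC))
def at(tag,a,b,h,r=(120,270,320,512),f=4):
    z=np.load(f'pics/{tag}.npz');c={k:z[k] for k in z}
    return inv(onz(c,r[2]+(a+.5)/f-.5,r[0]+(b+.5)/f-.5,h/1e3)).round(1)
E
python3 - <<'E'
from h import *
crop('w8','c10');crop('w9','c11')
E
```

```text
(no output)
```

View pics/c10.png

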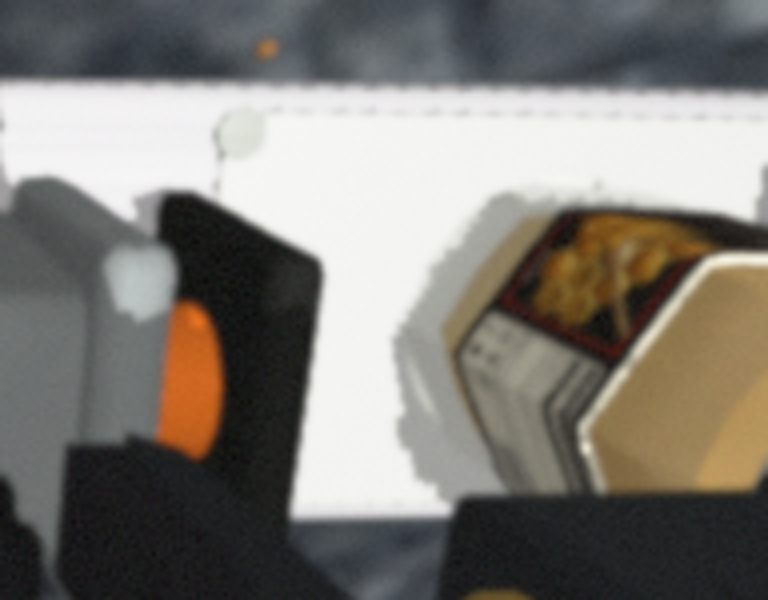

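View pics/c11.png

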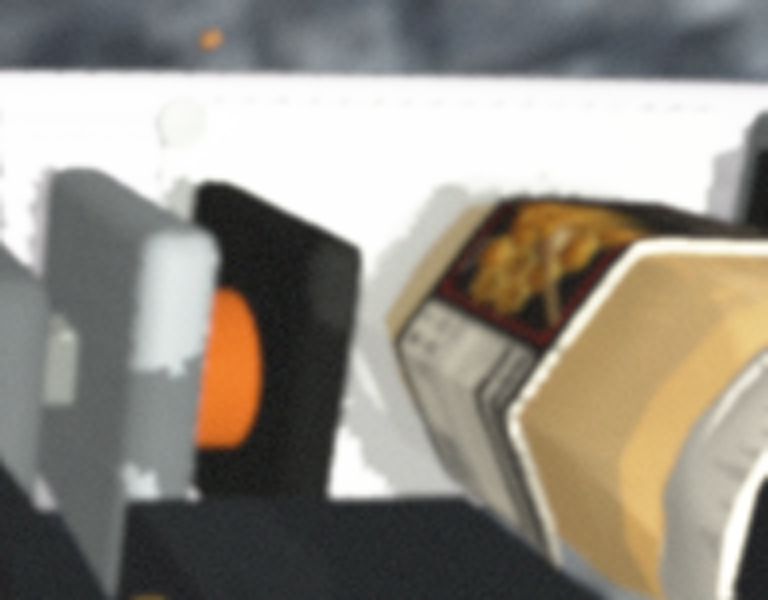

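```bash
python3 - <<'E'
from h import *
print(at('w8',322,266,73),at('w8',240,132,10));print(at('w9',360,249,73),at('w9',183,122,10))
print('jar near vertex lower?',at('w8',446,345,15),at('w9',390,333,15),'rim',at('w8',580,420,85),at('w9',510,410,85))
E
```

```text
[-24.7  86.7  73. ] [-34.1  99.5  10. ]
[-25.1 104.   73. ] [-34.1  99.8  10. ]
jar near vertex lower? [  6.3 143.6  15. ] [  6.  143.4  15. ] rim [ -5.9 121.1  85. ] [ -5.1 122.8  85. ]
```

apply_moves --pt "0.05 1 -2 -1 0 0.2 0.3" --pt "0.2 1 -3 -1 0 0 0" --pt "0.35 0 -3 0 0 0 0" --pt "0.5 0 -3 0 0 0 0" --pt "0.58 0 -1 0 0 0 0"

```text
time_s: 13.25
ee_pos: [0.6018, -0.0158, 0.0972]
ee_rot: [0.698, 0.113, 0.698, -0.111]
force: [0.1, -0.5, 0.7]
finger_gap: 0.0691
```

```bash
python3 - <<'E'
from h import *
togo(V((0,0,97)))
E
```

```text
t 13.25 tcp vise [ 0.1 -0.4 97.2] gap 69.1 F [ 0.1 -0.5  0.7]
tool shift mm [ 0.2  0.4 -0.1] turn [ 0.16 -0.03 -0.14]
```

apply_moves --pt "0.45 0 0.5 0 0 0 0" --pt "0.33 0 2 0 0 0 0" --pt "0.22 0 2.4 0 0 0 0" --pt "0.11 0 2.4 0 0 0 0" --pt "0.0 0 2.4 0 0 0 0"

```text
time_s: 13.67
ee_pos: [0.6048, -0.0064, 0.097]
ee_rot: [0.698, 0.113, 0.698, -0.111]
force: [-1.0, -7.4, -0.3]
finger_gap: 0.0451
```

apply_moves --pt "-0.1 1 1.5 -1 0 0.3 0" --pt "-0.1 1 1 -1 0 0 0" --pt "-0.1 0 0.5 0 0 0 0" --pt "-0.1 0 0 0 0 0 0" --pt "-0.1 0 0 0 0 0 0"

```text
time_s: 14.08
ee_pos: [0.6053, -0.0047, 0.097]
ee_rot: [0.697, 0.111, 0.699, -0.112]
force: [-1.3, -3.2, 2.0]
finger_gap: 0.0415
```

```bash
python3 - <<'E'
from h import *
togo(V((0,12,97)))
snap('wrist','w10');crop('w10','c12')
E
```

```text
t 14.08 tcp vise [-0.1 11.2 97. ] gap 41.5 F [-1.3 -3.2  2. ]
tool shift mm [0.  0.8 0.1] turn [ 0.15 -0.17  0.12]
```

View pics/c12.png

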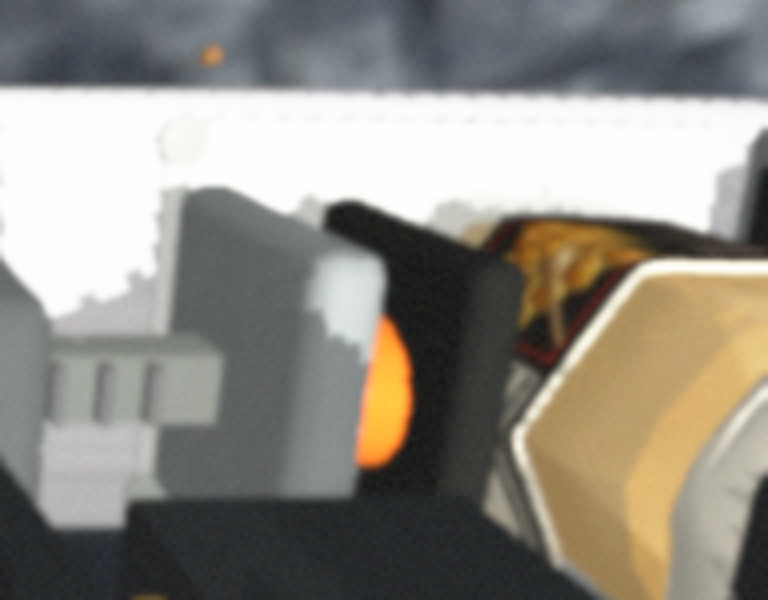

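```bash
python3 - <<'E'
from h import *
print(at('w10',520,267,73),at('w10',183,140,10),'rim',at('w10',513,435,85), 'jaw plate top corner',at('w10',384,265,76),at('w9',217,245,76),at('w8',176,258,76))
E
```

```text
[-25.7 127.2  73. ] [-33.9  99.5  10. ] rim [ -4.8 122.4  85. ] jaw plate top corner [-26.7 105.1  76. ] [-26.3  81.8  76. ] [-26.6  64.3  76. ]
```

apply_moves --pt "0.05 0 -2 0 0 0 0" --pt "0.2 0 -3 0 0 0 0" --pt "0.35 0 -3 0 0 0 0" --pt "0.5 0 -3 0 0 0 0" --pt "0.58 0 -1 0 0 0 0"

```text
time_s: 14.55
ee_pos: [0.6012, -0.016, 0.0967]
ee_rot: [0.697, 0.111, 0.7, -0.112]
force: [-0.3, -0.1, -0.4]
finger_gap: 0.0693
```

```bash
python3 - <<'E'
from h import *
togo(V((0,0,97)))
snap('wrist','w11');crop('w11','c13')
E
```

```text
t 14.55 tcp vise [-0.4 -0.7 96.7] gap 69.3 F [-0.3 -0.1 -0.4]
tool shift mm [-0.3  0.7  0.4] turn [ 0.22 -0.2   0.06]
```

View pics/c13.png

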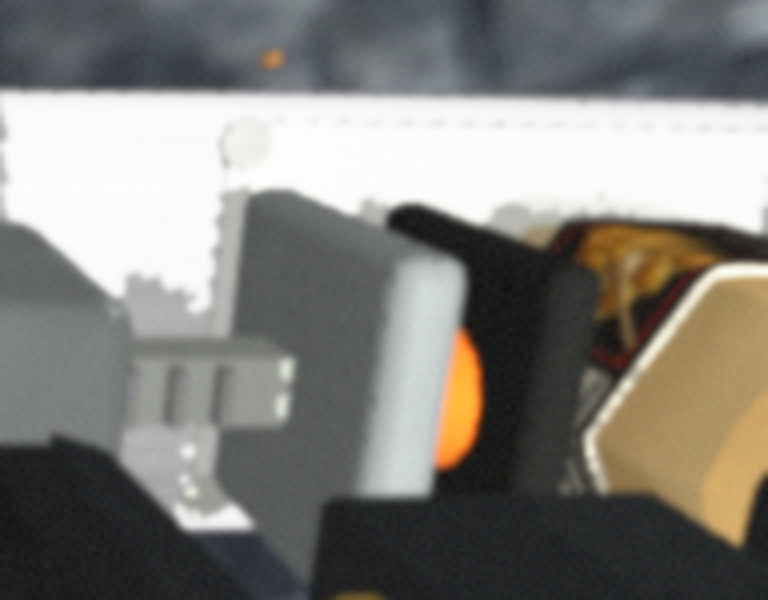

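apply_moves --pt "0.5 0 0.5 0 0 0 0" --pt "0.42 0 1.5 0 0 0 0" --pt "0.34 0 2 0 0 0 0" --pt "0.28 0 2 0 0 0 0" --pt "0.23 0 1.5 0 0 0 0"

```text
time_s: 15.02
ee_pos: [0.6028, -0.0107, 0.0965]
ee_rot: [0.696, 0.11, 0.7, -0.113]
force: [-2.7, -7.0, 1.5]
finger_gap: 0.0545
```

apply_moves --pt "0.2 0 1.2 0 0 0 0" --pt "0.17 0 1 0 0 0 0" --pt "0.14 0 1 0 0 0 0" --pt "0.11 0 1 0 0 0 0" --pt "0.09 0 0.5 0 0 0 0"

```text
time_s: 15.43
ee_pos: [0.6037, -0.0078, 0.0964]
ee_rot: [0.696, 0.108, 0.701, -0.115]
force: [-1.6, -5.4, 1.6]
finger_gap: 0.0481
```

```bash
python3 - <<'E'
from h import *
togo(V((0,9,97)))
snap('wrist','w12');crop('w12','c14')
E
```

```text
t 15.43 tcp vise [-0.6  7.8 96.4] gap 48.1 F [-1.6 -5.4  1.6]
tool shift mm [-0.6  1.2  0.6] turn [ 0.21 -0.3   0.57]
```

View pics/c14.png

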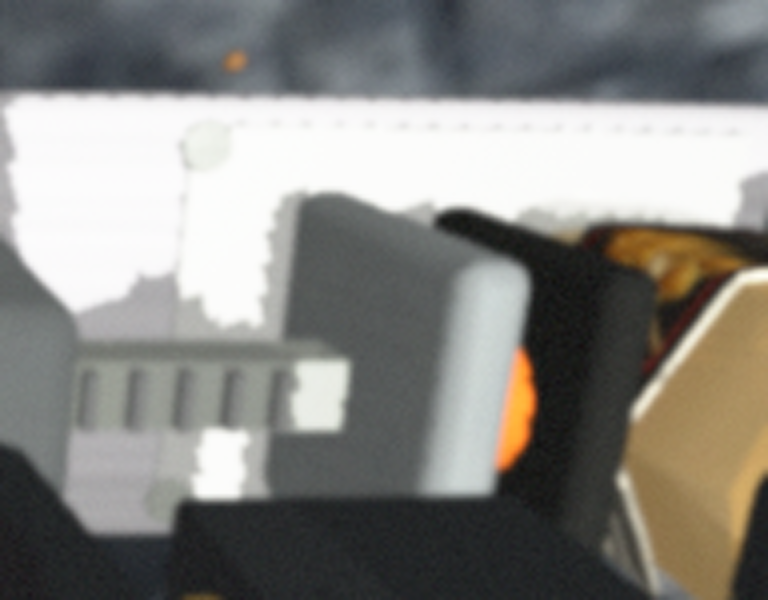

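```bash
python3 - <<'E'
from h import *
print('w11',at('w11',598,272,73),at('w11',247,143,10),'plate',at('w11',466,267,76))
print('w12',at('w12',655,272,73),at('w12',206,146,10),'plate',at('w12',529,272,76))
crop('w12','c15',(100,270,380,512),4.5);crop('w11','c16',(100,270,380,512),4.5)
E
```

```text
w11 [-25.5 127.3  73. ] [-34.   99.9  10. ] plate [-26.9 105.1  76. ]
w12 [-26.2 143.5  73. ] [-33.8  99.4  10. ] plate [-26.8 122.1  76. ]
```

View pics/w12.png

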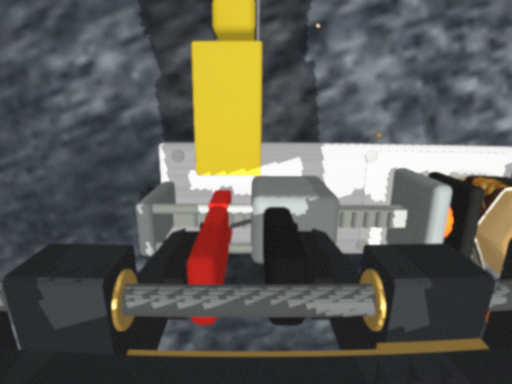

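apply_moves --pt "0.15 0 -1 0 0 0 -0.5" --pt "0.25 0 -2.2 0 0 0 0" --pt "0.37 0 -2.6 0 0 0 0" --pt "0.5 0 -2.8 0 0 0 0" --pt "0.58 0 -1 0 0 0 0"

```text
time_s: 15.9
ee_pos: [0.6009, -0.0156, 0.0962]
ee_rot: [0.695, 0.105, 0.701, -0.117]
force: [-0.4, 0.1, 0.6]
finger_gap: 0.0692
```

```bash
python3 - <<'E'
from h import *
togo(V((0,0,97)))
snap('wrist','w13');crop('w13','c17')
E
```

```text
t 15.90 tcp vise [-0.8 -0.4 96.2] gap 69.2 F [-0.4  0.1  0.6]
tool shift mm [-0.8  0.4  0.8] turn [ 0.27 -0.3   0.98]
```

View pics/c17.png

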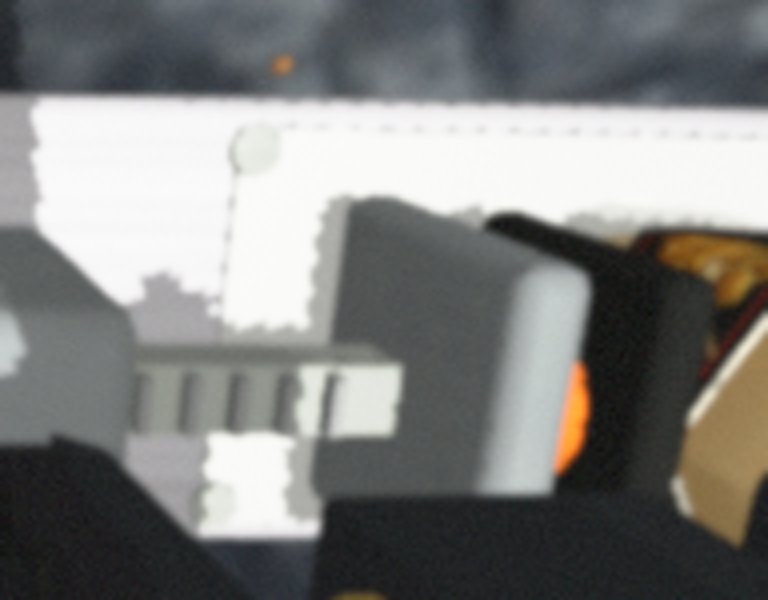

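View pics/w13.png

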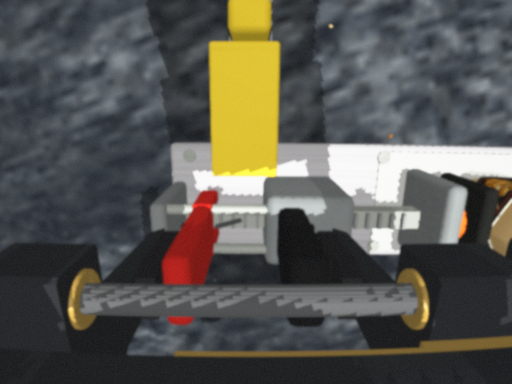

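apply_moves --pt "0.53 0 0.5 0 0 0 1" --pt "0.48 0 1 0 0 0 0" --pt "0.43 0 1 0 0 0 0" --pt "0.38 0 1.2 0 0 0 0" --pt "0.34 0 1.2 0 0 0 0"

```text
time_s: 16.37
ee_pos: [0.6016, -0.013, 0.0962]
ee_rot: [0.696, 0.112, 0.7, -0.111]
force: [-1.1, -6.5, 0.7]
finger_gap: 0.0592
```

```bash
python3 - <<'E'
from h import *
print(at('w13',713,283,73),at('w13',255,148,10),'plate',at('w13',592,277,76))
togo(V((0,4,97)))
snap('wrist','w14');crop('w14','c18')
snap('scene','s14');crop('s14','c19',(150,250,215,325),6)
E
```

```text
[-25.4 143.5  73. ] [-34.1  99.5  10. ] plate [-26.9 122.4  76. ]
t 16.37 tcp vise [-0.9  2.3 96.2] gap 59.2 F [-1.1 -6.5  0.7]
tool shift mm [-0.8  1.7  0.9] turn [ 0.22 -0.35  0.03]
```

View pics/c18.png

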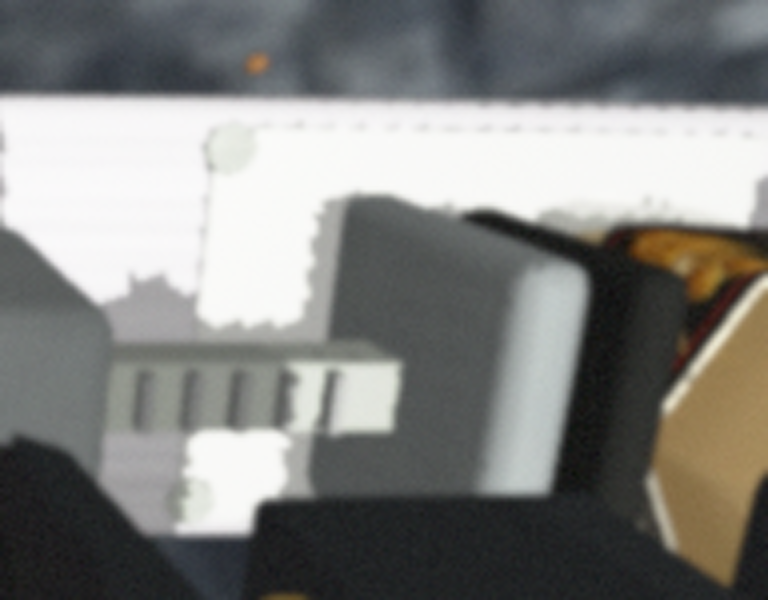

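View pics/c19.png

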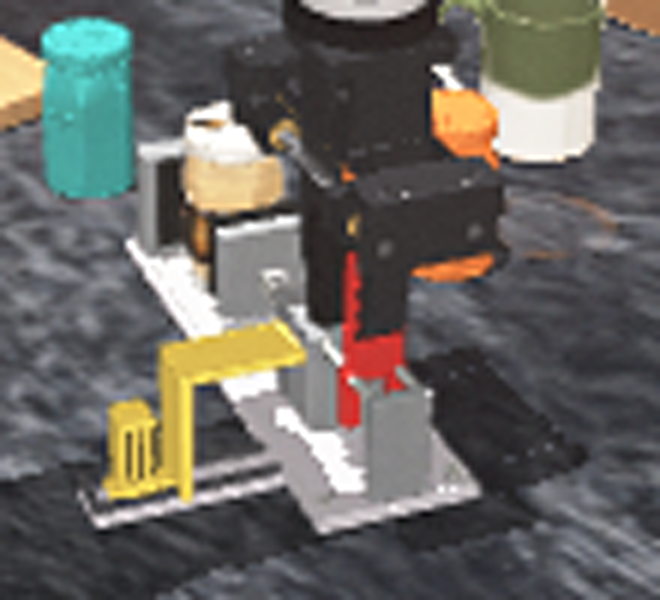

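```bash
python3 - <<'E'
from h import *
print(at('w14',686,285,73),at('w14',686,278,73),at('w14',231,146,10),'plate',at('w14',590,277,76),at('w14',590,273,76))
E
```

```text
[-24.4 144.3  73. ] [-25.5 144.1  73. ] [-34.3  99.7  10. ] plate [-26.3 126.6  76. ] [-26.9 126.5  76. ]
```

apply_moves --pt "0.325 0 0.5 0 0 0 0" --pt "0.31 0 0.5 0 0 0 0" --pt "0.295 0 0.5 0 0 0 0" --pt "0.28 0 0.3 0 0 0 0" --pt "0.28 0 0 0 0 0 0"

```text
time_s: 16.88
ee_pos: [0.602, -0.0117, 0.0962]
ee_rot: [0.696, 0.111, 0.701, -0.111]
force: [-1.2, -3.7, 1.4]
finger_gap: 0.0565
```

```bash
python3 - <<'E'
from h import *
togo(V((0,5,97)))
snap('wrist','w15');crop('w15','c20')
E
```

```text
t 16.88 tcp vise [-1.   3.6 96.2] gap 56.5 F [-1.2 -3.7  1.4]
tool shift mm [-0.8  1.4  1. ] turn [ 0.24 -0.36  0.09]
```

View pics/c20.png

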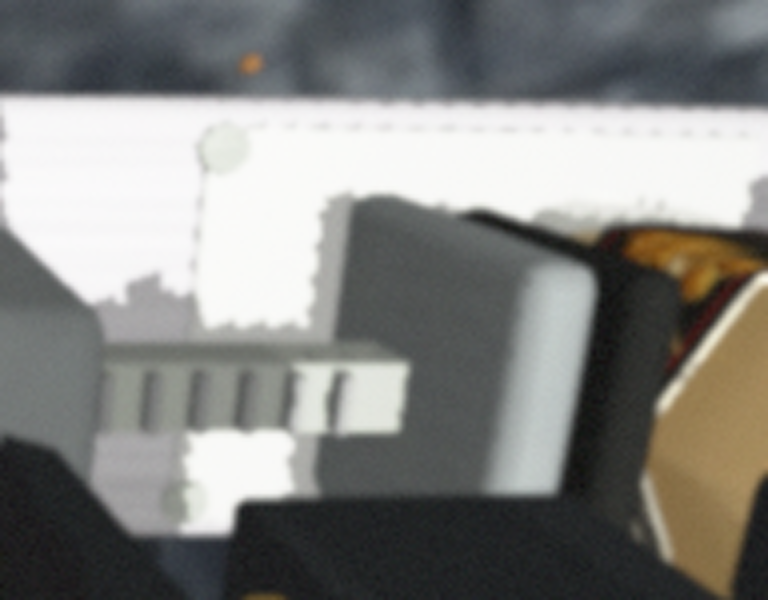

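```bash
python3 - <<'E'
from h import *
print(at('w15',679,283,73),at('w15',224,147,10),'plate',at('w15',597,275,76))
# row scan edges: black pad front edge & plate edge at fixed rows, w11..w15
import cv2
for n in ('w11','w13','w14','w15'):
    z=np.load(f'pics/{n}.npz');c={k:z[k] for k in z};g=cv2.cvtColor(z['p'],cv2.COLOR_RGB2GRAY).astype(float)
    for v in (194,200,206,212):
        print(n,v,[int(x) for x in g[v,440:505:2]])
E
```

```text
[-24.8 144.4  73. ] [-34.1  99.6  10. ] plate [-26.7 128.9  76. ]
w11 194 [23, 28, 25, 25, 24, 24, 22, 26, 33, 45, 49, 52, 54, 52, 49, 63, 77, 92, 120, 86, 46, 42, 33, 35, 39, 97, 208, 211, 145, 135, 134, 138, 139]
w11 200 [24, 25, 22, 24, 24, 22, 23, 29, 39, 45, 43, 50, 54, 53, 50, 45, 32, 44, 86, 48, 28, 39, 46, 128, 218, 185, 140, 137, 138, 136, 141, 145, 148]
w11 206 [25, 26, 24, 22, 24, 27, 24, 31, 45, 47, 47, 53, 52, 48, 34, 35, 25, 27, 61, 64, 54, 170, 231, 168, 136, 137, 136, 136, 140, 141, 147, 148, 150]
w11 212 [68, 24, 26, 25, 26, 28, 30, 37, 44, 52, 52, 53, 55, 77, 87, 57, 35, 35, 63, 155, 189, 151, 140, 137, 138, 139, 141, 143, 145, 148, 148, 149, 149]
w13 194 [87, 87, 89, 95, 122, 155, 174, 188, 200, 202, 199, 198, 187, 148, 49, 24, 24, 24, 21, 24, 21, 23, 28, 35, 45, 45, 51, 50, 51, 54, 72, 86, 87]
w13 200 [88, 86, 92, 110, 144, 164, 182, 194, 201, 203, 199, 194, 173, 91, 29, 18, 24, 19, 23, 19, 23, 25, 33, 42, 45, 49, 45, 49, 46, 36, 25, 29, 35]
w13 206 [85, 88, 95, 122, 155, 173, 186, 199, 201, 199, 196, 188, 135, 45, 22, 27, 26, 27, 23, 27, 26, 32, 39, 40, 44, 49, 5
[... 722 characters left out ...]
23, 22, 28, 35, 42, 46, 50, 49, 46, 38, 51, 152, 200, 139, 128, 126, 127, 128]
w15 194 [87, 88, 87, 87, 96, 126, 156, 172, 187, 198, 201, 199, 194, 183, 121, 30, 18, 25, 31, 37, 40, 43, 50, 49, 48, 52, 71, 66, 44, 30, 37, 53, 146]
w15 200 [84, 86, 86, 90, 110, 143, 164, 180, 191, 200, 199, 195, 189, 155, 62, 24, 22, 27, 33, 44, 45, 47, 47, 50, 41, 26, 23, 34, 35, 71, 189, 207, 141]
w15 206 [87, 85, 87, 95, 124, 157, 173, 186, 199, 200, 196, 193, 178, 111, 33, 25, 27, 23, 37, 44, 48, 48, 52, 48, 73, 58, 41, 102, 214, 190, 134, 128, 128]
w15 212 [82, 84, 89, 111, 143, 169, 179, 190, 198, 197, 197, 186, 146, 57, 26, 26, 29, 35, 46, 46, 48, 50, 45, 39, 41, 123, 192, 148, 131, 129, 127, 128, 131]
```

apply_moves --pt "0.28 0 0 0 0 0 0" --pt "0.28 0 0 0 0 0 0" --pt "0.28 0 0 0 0 0 0" --pt "0.28 0 0 0 0 0 0" --pt "0.28 0 0 0 0 0 0"

```text
time_s: 17.35
ee_pos: [0.602, -0.0117, 0.0962]
ee_rot: [0.696, 0.111, 0.701, -0.111]
force: [-1.8, -3.1, 0.8]
finger_gap: 0.0565
```

```bash
python3 - <<'E'
from h import *
togo(V((0,5,97)))
snap('wrist','w16');crop('w16','c21');snap('scene','s16');snap('top','t16')
a=cv2.imread('pics/s16.png')[150:250,215:325];b=cv2.imread('pics/t16.png')[145:245,200:330]
cv2.imwrite('pics/c22.png',cv2.resize(a,None,fx=6,fy=6,interpolation=cv2.INTER_CUBIC));cv2.imwrite('pics/c23.png',cv2.resize(b,None,fx=6,fy=6,interpolation=cv2.INTER_CUBIC))
togo(V((0,5,97)))
E
```

```text
t 17.35 tcp vise [-1.   3.6 96.2] gap 56.5 F [-1.8 -3.1  0.8]
tool shift mm [-0.8  1.4  1. ] turn [ 0.24 -0.36  0.09]
t 17.50 tcp vise [-0.9  3.6 96.2] gap 56.7 F [-1.  -4.1  0.4]
tool shift mm [-0.8  1.4  0.9] turn [ 0.24 -0.36  0.09]
```

View pics/c21.png

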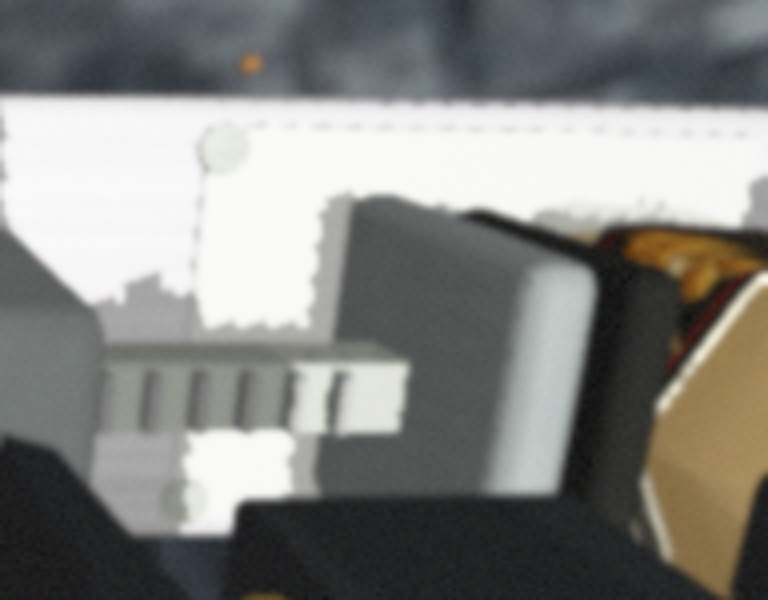

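View pics/c22.png

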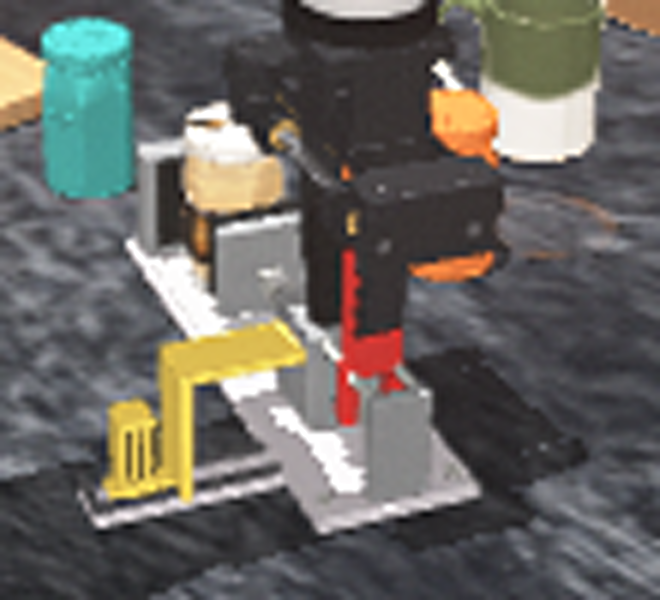

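View pics/c23.png

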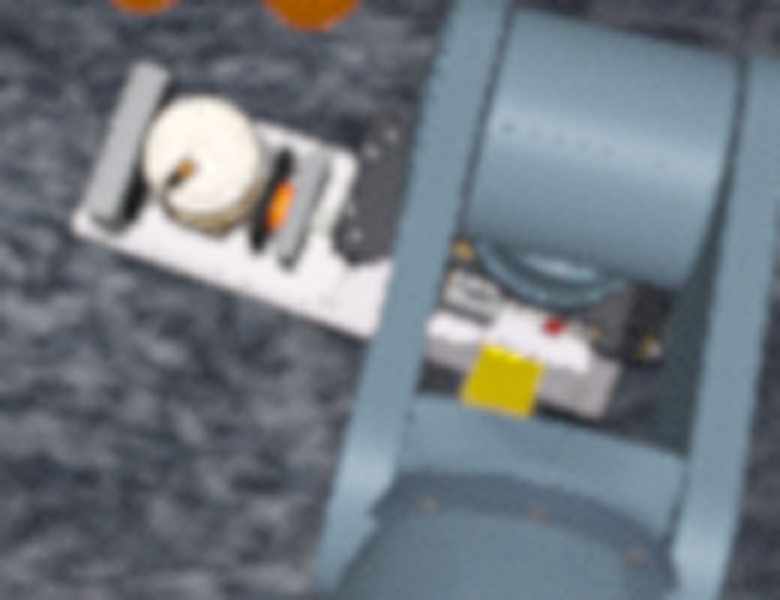

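```bash
python3 - <<'E'
from h import *
c=get_calibration('top');Q0=np.array([0.59945,-0.01778,-0.3202])
ims={}
for n,y0 in(('top0',60),('t3',60),('t16',115)):
    p=np.load(f'pics/{n}.npz')['p'].astype(np.float32)
    for x in(-24,-20,20):
        ys=np.arange(y0-5,y0+45,1.5)
        uv=np.array([proj(c,V((x,y,74),Q0)) for y in ys],np.float32)
        s=cv2.remap(cv2.cvtColor(p,cv2.COLOR_RGB2GRAY),uv[None,:,0],uv[None,:,1],cv2.INTER_CUBIC)[0]
        print(n,x,y0-5,s.astype(int).tolist())
E
```

```text
top0 -24 55 [131, 147, 163, 174, 178, 181, 182, 188, 201, 216, 227, 233, 238, 239, 237, 233, 212, 185, 139, 89, 68, 87, 133, 177, 205, 227, 231, 239, 242, 244, 245, 244, 244, 244]
top0 -20 55 [162, 167, 174, 181, 185, 184, 186, 190, 200, 212, 223, 230, 234, 237, 235, 223, 203, 166, 127, 85, 61, 70, 110, 160, 195, 217, 235, 239, 244, 244, 245, 245, 244, 244]
top0 20 55 [173, 172, 175, 178, 182, 182, 181, 188, 196, 210, 220, 227, 231, 232, 233, 225, 206, 180, 133, 93, 70, 80, 115, 153, 192, 210, 219, 227, 228, 231, 232, 234, 236, 239]
t3 -24 55 [126, 143, 161, 172, 177, 180, 182, 188, 199, 213, 225, 231, 236, 237, 235, 230, 208, 182, 137, 86, 63, 82, 128, 172, 202, 224, 228, 236, 239, 241, 242, 242, 241, 241]
t3 -20 55 [160, 164, 171, 178, 181, 181, 183, 186, 196, 209, 221, 228, 231, 235, 232, 219, 200, 164, 127, 84, 59, 69, 107, 157, 194, 216, 233, 236, 241, 241, 242, 242, 241, 242]
t3 20 55 [171, 170, 172, 175, 178, 179, 179, 185, 193, 207, 216, 224, 229, 230, 230, 222, 201, 176, 130, 92, 69, 78, 112, 152, 191, 208, 216, 224, 226, 229, 229, 232, 233, 236]
t16 -24 110 [242, 241, 241, 232, 217, 189, 156, 134, 135, 152, 167, 175, 180, 179, 178, 178, 167, 145, 115, 77, 53, 38, 39, 64, 98, 142, 170, 191, 193, 176, 148, 123, 104, 100]
t16 -20 110 [242, 242, 236, 228, 204, 173, 146, 132, 140, 155, 171, 181, 181, 177, 172, 159, 143, 118, 91, 68, 48, 41, 41, 50, 72, 92, 116, 124, 124, 117, 112, 116, 126, 136]
t16 20 110 [215, 231, 234, 227, 214, 188, 161, 144, 145, 156, 168, 177, 181, 180, 180, 181, 175, 164, 139, 113, 84, 62, 53, 57, 77, 104, 125, 145, 155, 160, 162, 170, 188, 208]
```

```bash
python3 - <<'E'
from h import *
c=get_calibration('top');Q0=np.array([0.59945,-0.01778,-0.3202])
for n,y0 in(('top0',40),('t16',105)):
    p=np.load(f'pics/{n}.npz')['p']
    ys=np.arange(y0,y0+60,.1);xs=np.arange(-38,40,.13)
    uv=np.array([[proj(c,V((x,y,75),Q0)) for y in ys[::10]] for x in xs[::10]],np.float32)
    uv=cv2.resize(uv,(600,600),interpolation=cv2.INTER_LINEAR)
    s=cv2.remap(p,uv[...,0],uv[...,1],cv2.INTER_CUBIC)
    cv2.imwrite(f'pics/rect_{n}.png',cv2.cvtColor(s,cv2.COLOR_RGB2BGR))
E
```

```text
(no output)
```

View pics/rect_top0.png

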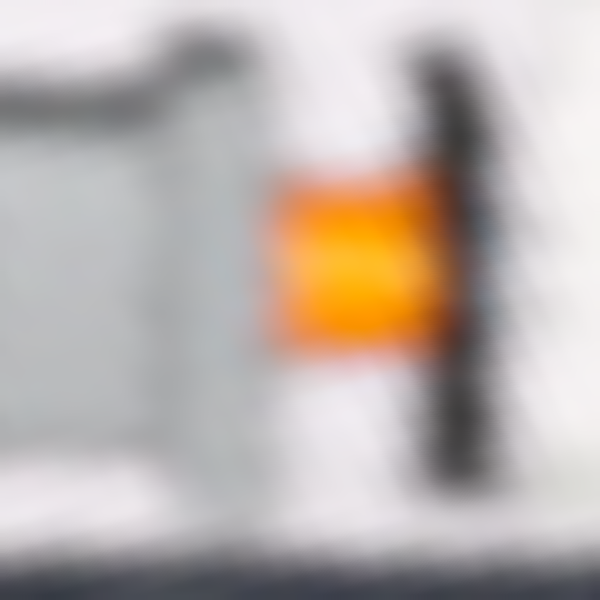

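View pics/rect_t16.png

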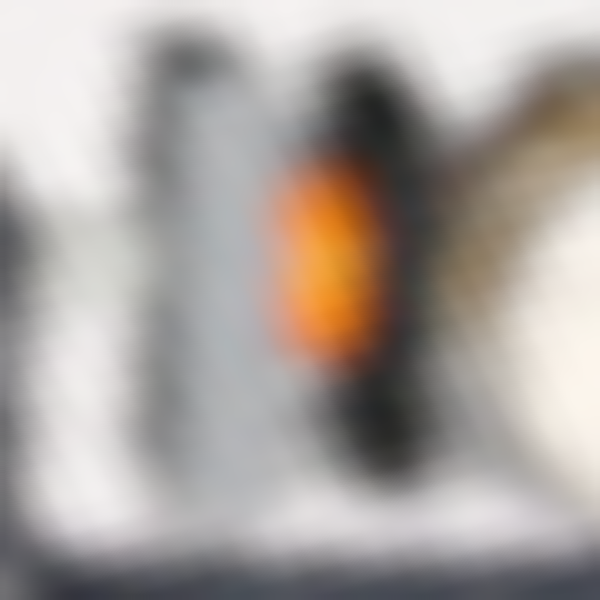

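```bash
python3 - <<'E'
from h import *
togo(V((0,5,97)));print(ticket.sign_off())
E
```

```text
t 17.50 tcp vise [-0.9  3.6 96.2] gap 56.7 F [-1.  -4.1  0.4]
tool shift mm [-0.8  1.4  0.9] turn [ 0.24 -0.36  0.09]
the job is handed in; nothing more can be done
None
```

The honey jar is clamped against the rear stop, and I handed the job in at 17.5 s with the gripper still squeezing the trigger. The sign-off gave no verdict.

**What I did**
- I pulled the yellow catch out until it would not move any further. A second pull of about 12 N did not shift it.
- I then squeezed the trigger four times: two full strokes, one partial stroke that slid the jar towards the stop, and a last slow one that I am still holding. I let it spring back fully between squeezes.

**Last checks**
- **Cushion:** it is pressed in about 6.7 mm of 14 mm. The wrist and top cameras both gave this figure, and it did not change over a 0.4 s hold.
- **Jar:** it stands upright against the stop; the cushion face stopped advancing while the cushion went on compressing.
- **Grip:** the fingers read 56.5 to 56.7 mm with about 4 N of net force on the hand.
- **Bystanders:** I never moved near the teapot, spice jar or pepper mill, and the things visible in my last pictures had not moved. I did not measure their positions again.

**Checks that disagreed**
- **Catch travel:** the pictures gave about 28 to 33 mm, but the tool moved about 37 to 40 mm because the fingers slipped on the knob. I counted it as fully out because it was against a hard stop and the trigger then ran free.
- **Cushion face position:** the wrist camera put it about 3 mm short of the nominal position for a jar at the stop. I took that as calibration offset and relied on the change in cushion depth instead.

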